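# Tip the lemons from the scoop tray into the lidded produce bin

## Task

Put the washed lemons away: lift the produce bin's lid right back until it stays open, tip all three lemons out of the scoop tray into the bin without touching the fruit, then set the empty tray down flat on the worktop or its drip board and shut the lid again. Leave the jars, tins and the tall can where they stand.

Things in the scene. Friction and masses are not known exactly. Their poses are not given: they have to be found in the camera images.
- produce_bin: White enamel produce bin with steel rim and a wooden lid, fixed in place on rubber feet. Outside 180 (x) x 200 (y) x 125 mm high, walls 4 mm, inner floor 10 mm above the worktop. Origin: centre of its underside, on the worktop; z up. The lid's hinge is along its +x wall, the lid's lift tab is at its -x side.
- bin_lid (a joint): Hinge of the bin's wooden lid, rad: 0 = shut, grows as it opens, stop at 1.85. The hinge is damped (soft close): past about 1.65 the lid leans back on its stop and stays open; below that it sinks shut by itself. The lid is 12 mm thick and overhangs the bin by 3 mm.
- lid_hinge (a point): Middle of the lid's hinge axis, 125 mm above the worktop and 96 mm from the bin's centre along the bin's x; the axis is parallel to the bin's y (positive lid angle = right-handed turn about the bin's +y).
- lid_tab (a point): Point to hold on the lid's wooden lift tab, moving with the lid: 212 mm from the hinge axis and, when shut, 7 mm above it. The tab is 36 mm wide along the hinge axis, 12 mm thick, and stands out 40 mm from the lid's edge; this point is 22 mm out from that edge. It can be pinched across its width or lifted from below.
- bin_mouth (a point): Centre of the bin's open mouth (inside 172 x 192 mm), 125 mm above the worktop.
- scoop_tray: Loose steel scoop tray, 0.17 kg, on a fixed wooden drip board 8 mm thick. The pan is 95 mm wide, walls 36 mm high, floor 4 mm, closed at x = -93 mm, open at x = +103 mm (pouring lip; the last 30 mm is a gentle ramp rising 7 mm). Origin: centre of the pan's underside; x = pouring direction, z up. A wooden handle stands out at the closed end.
- tray_grip (a point): Point to hold on the tray's handle: 126 mm behind the tray's origin (at x = -126) and 60 mm above its underside. The handle is a bar 18 mm wide (y), 26 mm high (z), from x = -100 to -169 mm. The fixed wire drain basket beside the tray is 105 mm high.
- tray_lip (a point): Middle of the tray's pouring lip, 103 mm ahead of the tray's origin, 11 mm above its underside.
- lemon_1: Lemon, 78 x 55 x 56 mm, 90 g, lying in the tray (nearest the handle). Origin: on its skin, under its middle when it lies as at the start; x along its length.
- lemon_2: Lemon, 78 x 55 x 56 mm, 90 g, lying in the tray (in the middle). Origin: on its skin, under its middle when it lies as at the start; x along its length.
- lemon_3: Lemon, 78 x 55 x 56 mm, 90 g, lying in the tray (nearest the lip). Origin: on its skin, under its middle when it lies as at the start; x along its length.
- jam_jar: Bystander: jam jar, 64 mm across, 87 mm high, standing. Origin: centre of its underside.
- tomato_tin: Bystander: round food tin, 57 mm across, 72 mm high, standing. Origin: centre of its underside.
- salt_jar: Bystander: spice jar, 42 mm across, 96 mm high, standing. Origin: centre of its underside.
- pepper_jar: Bystander: spice jar, 42 mm across, 96 mm high, standing. Origin: centre of its underside.
- blue_can: Bystander: slim tall can with a domed cap, 40 mm across, 152 mm high, standing between tray and bin; easily knocked over. Origin: centre of its underside.
- sardine_tin: Bystander: flat tin, 63 x 105 x 24 mm, lying. Origin: centre of its underside.

How it is judged:
By the outcome, as a careful person would: the job done as asked, in the order asked, and still so for the second after the job is handed in, with the robot touching nothing.
It also fails if it takes over 72 s, if anything falls off the work surface, if the arm or the gripper's body presses on something with over 40 N, if the wrist force passes 120 N, or if a joint passes its speed limit or range.

## Robot

A 6-joint arm with a two-finger parallel gripper is mounted at the origin on a cart in front of the work surface, level with it; the furniture and walls round the work are solid. World frame = base frame: x ahead of the robot, y to its left, z up, the work surface at z = 0. Lengths are in mm, angles in rad, forces in N, time in s.
With the tool pointing down it reaches from about 350 to 875 mm from the base axis. Payload 4.2 kg.
Tool frame: the origin (TCP) lies midway between the tips of the shut fingers; the grasp point (between the pads) lies robot.hold_point_z behind it (robot.hold_point_z is the distance from the TCP to the grasp point, in mm); z points along the fingers, y is the line along which they close (so a half turn about z gives the same grasp; the last joint's range is limited). The gripper opens to 87 mm and grips with 3 to 60 N. Pads are 19 mm wide; open, the fingers measure 117 mm over their backs; the gripper's body (75 mm by 190 mm) begins 51 mm behind the grasp point.
Start: joints at [-0.906, 0.385, 0.008, 0, -1.194, -0.259], TCP at [246.734, -574.214, 222.55] pointing down, gripper open.
Joint ranges: [-3.14, 3.14], [-1.21, 2.06], [-1.07, 1.41], [-3.16, 2.05], [-2.99, -0.16], [-3.1, 3.1]. Speed limits (rad/s): [2.79, 2.79, 3.14, 3.14, 3.14, 3.14].

## Interface

Orientations are given as a 3x3 rotation matrix whose columns are the frame's x, y, z axes.
In Python, from rig import robot gives the robot as it stands.
- The arm moves only by the tool send_rows, never from a script. Its argument "deltas" is a list that holds one entry, the list of rows, each a list of 7 numbers: the turn, a rotation vector about the tool's x, y, z in rad, then the shift along the tool's x, y, z in cm, then the finger opening in cm, from 0 to 8.7. In form: [[[wx, wy, wz, tx, ty, tz, gripper], ...]]. A call has 1 to 5 rows; each row is the pose to reach, as a shift and turn from the pose commanded when the call began, along the tool's axes at that moment; what a row does not reach only later rows make up. A row lasts 1/8 s, in which the tool goes at most 62.5 mm and 10.7 degrees, less where a joint would pass 70% of its speed; a pose out of reach is approached as far as the arm can. A call with a gripper value outside its range is refused whole. The fingers move at their own pace and stop on an object; "force" is the grip in N (left out, the last holds). Time passes only in rows, so rows that repeat a pose let the fingers close. It gives the time, the measured TCP pose, the force, the opening and the grip force at its end, in the units of the state.
- robot.read_state(): the state, without advancing time (a new reading comes with each control period).
- robot.camera(name): name is "scene" or "side" or "wrist"; returns the picture (420x560x3 uint8, red, green, blue); there is no depth.
- robot.camera_model(name): a dict with "camera_matrix" (3x3 intrinsics, pixels), "camera_from_world" (4x4, takes a point from world to camera coordinates). Camera axes: x right, y down, z forward; pixel columns grow to the right and rows downward; lengths in mm; the calibration is good to about 2 mm. A picture is of the moment at which its call begins: read the wrist's pose just before it. camera_model takes no time and is no camera call; for the wrist camera it gives the pose at the moment of the call.
- robot.finish_job(): hands the job in; it is judged then, once.
The state is a dict: "clock": time; "qpos": joint angles; "qvel": joint speeds; "effort": joint torques, N m; "position": TCP position; "orientation": TCP orientation; "wrist_force": force on the tool from outside, world axes, zero at the start; "torque": the same for the moment, N m; "gripper_width": finger opening in mm; "grip_force": force on a finger pad.
Only numpy, scipy, OpenCV 4.12 (cv2) and the standard library are available. Lean on these libraries where they do the work, as an engineer would, in place of code of your own. Each camera call takes 0.05 s, during which the arm holds its last target. There are 200 camera calls.

## Working session

There is one attempt and no reset: what is moved stays moved. The work goes in short steps, Python scripts to look and compute and a tool call to move; the robot and the scene stay as the last step left them, time stands still between calls to the robot, and variables do not carry over. Pictures are saved under pics/ and viewed, at most 10 in all, crops included, and the job is handed in when it is done.

Besides the shell and the picture viewer there is one more tool, called as a command line: name --argument value ..., lists and objects as JSON in quotes. send_rows: Moves the arm, as the interface text tells. Its arguments: {"type":"object","properties":{"deltas":{"type":"array","items":{"type":"array","items":{"type":"array","items":{"type":"number"}}}},"force":{"type":"number"}},"required":["deltas"]}

```bash
ls; mkdir -p pics
python3 - <<'E'
from rig import robot
import cv2,numpy as np
print(robot.hold_point_z, robot.read_state())
for n in ["scene","side"]:
    im=robot.camera(n); cv2.imwrite(f"pics/{n}0.png",im[:,:,::-1])
    m=robot.camera_model(n); print(n,np.round(m["camera_matrix"],1).tolist(),np.round(m["camera_from_world"],3).tolist())
E
```

```text
pics
18.700000000000003 {'clock': 0.0, 'qpos': array([-9.06397455e-01,  3.85548252e-01,  6.65978790e-03, -4.88671697e-04,
       -1.19402396e+00, -2.58612867e-01]), 'qvel': array([-0.0009601 , -0.00015786,  0.00026561,  0.00017915, -0.0004328 ,
       -0.00059252]), 'effort': array([-4.53357634e-04, -3.90662599e+01,  1.87403977e+01,  4.21992168e+00,
        1.09994930e-02, -2.03876466e-04]), 'position': array([ 246.50161566, -573.68865801,  221.47945204]), 'orientation': array([[-9.18863511e-01, -3.94574394e-01, -9.46987550e-04],
       [-3.94575517e-01,  9.18861455e-01,  1.94611350e-03],
       [ 1.02263803e-04,  2.16187078e-03, -9.99997658e-01]]), 'wrist_force': array([-0.70106682,  0.23671152, -0.20412401]), 'torque': array([-0.01426057,  0.01917599,  0.01014755]), 'grip_force': 0.0, 'gripper_width': 86.91707073540891}
scene [[414.7, 0.0, 279.8], [0.0, 414.7, 221.5], [0.0, 0.0, 1.0]] [[-0.735, -0.678, -0.007, 334.475], [-0.44, 0.486, -0.755, 412.482], [0.515, -0.552, -0.656, 836.979], [0.0, 0.0, 0.0, 1.0]]
side [[476.7, 0.0, 284.3], [0.0, 476.7, 209.5], [0.0, 0.0, 1.0]] [[0.932, -0.361, -0.011, -588.147], [-0.252, -0.627, -0.737, 129.545], [0.259, 0.69, -0.676, 1432.757], [0.0, 0.0, 0.0, 1.0]]
```

View pics/scene0.png

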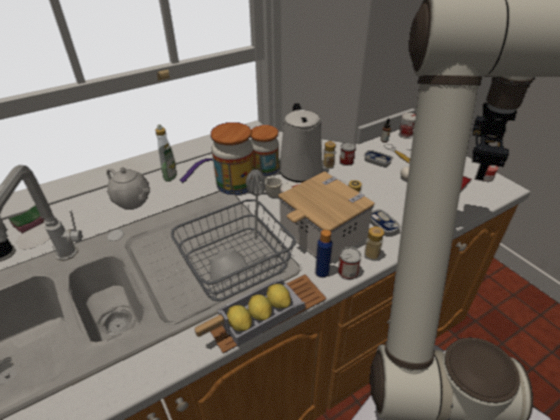

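View pics/side0.png

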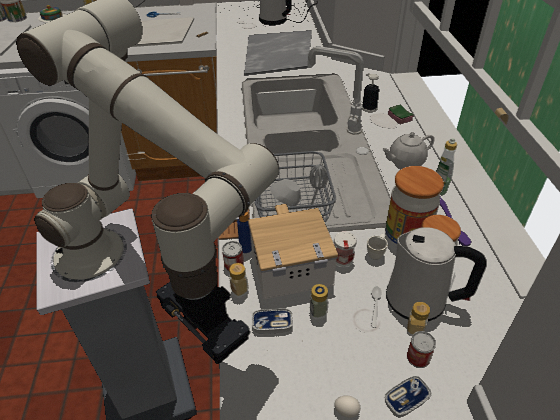

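```bash
cat > h.py <<'E'
import numpy as np, cv2
from rig import robot
def cam(n):
    m=robot.camera_model(n); return np.array(m["camera_matrix"]),np.array(m["camera_from_world"])
def ray(M,uv):
    K,T=M; R=T[:3,:3]; d=R.T@np.linalg.solve(K,[uv[0],uv[1],1.]); return -R.T@T[:3,3], d/np.linalg.norm(d)
def plane(M,uv,z):
    o,d=ray(M,uv); return o+d*(z-o[2])/d[2]
def tri(obs):
    A=np.zeros((3,3));b=np.zeros(3);L=[]
    for M,uv in obs:
        o,d=ray(M,uv);P=np.eye(3)-np.outer(d,d);A+=P;b+=P@o;L.append((o,P))
    x=np.linalg.solve(A,b); return x,[float(np.linalg.norm(P@(x-o))) for o,P in L]
def proj(M,p):
    K,T=M; q=K@(T[:3,:3]@np.asarray(p,float)+T[:3,3]); return q[:2]/q[2]
def save(n,im): cv2.imwrite(f"pics/{n}.png",im[:,:,::-1] if im.ndim==3 else im)
E
python3 - <<'E'
import cv2
a=cv2.imread("pics/scene0.png")[165:355,188:408]; cv2.imwrite("pics/sc.png",cv2.resize(a,(770,665),interpolation=cv2.INTER_CUBIC)[:600])
b=cv2.imread("pics/side0.png")[190:340,215:355]; cv2.imwrite("pics/sd.png",cv2.resize(b,(560,600),interpolation=cv2.INTER_CUBIC))
E
```

```text
(no output)
```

View pics/sc.png

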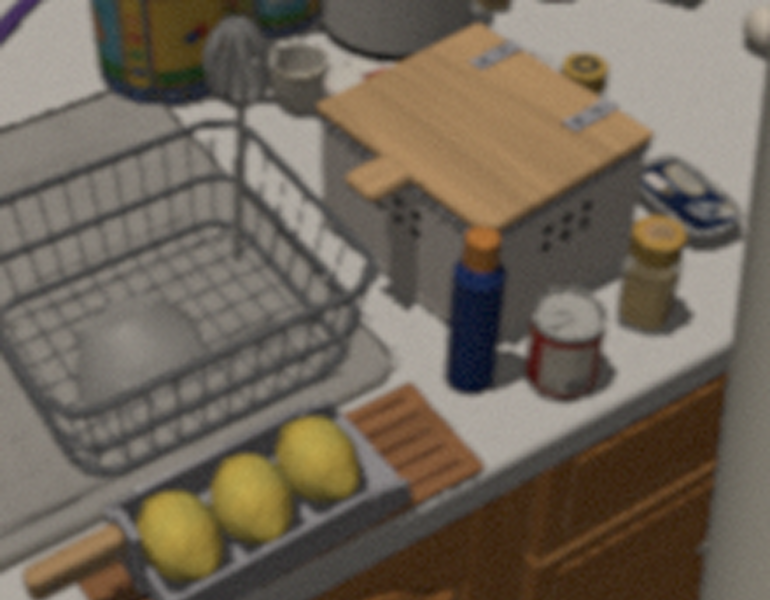

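View pics/sd.png

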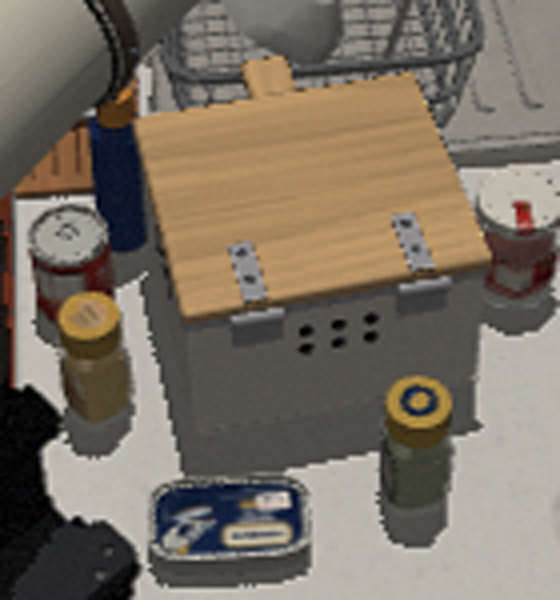

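Run:
```python
from h import *
S,D=cam("scene"),cam("side")
s=lambda u,v:(188+(u+.5)/3.5-.5,165+(v+.5)/3.5-.5); d=lambda u,v:(215+(u+.5)/4-.5,190+(v+.5)/4-.5)
P={"xm_far":((318,103),(418,72)),"hin_far":((480,25),(490,262)),"hin_near":((652,135),(187,315)),"xm_near":((488,222),(135,122)),
"tabtipA":((347,180),(287,57)),"tabtipB":((382,197),(245,62)),"canTop":((485,235),(118,92))}
X={}
for k,(a,b) in P.items():
    X[k],e=tri([(S,s(*a)),(D,d(*b))]); print(k,np.round(X[k]),np.round(e,1))
print("cams",np.round(ray(S,(0,0))[0]),np.round(ray(D,(0,0))[0]))
W=robot.camera_model("wrist"); T=np.array(W["camera_from_world"]); print("wrist",np.round(-T[:3,:3].T@T[:3,3]),np.round(T[:3,:3],2).tolist(),np.round(W["camera_matrix"],0).tolist())
# tray: rough
for k,uv,z in [("handle end",(35,580),68),("handle grip near pan",(115,545),68),("lip L",(350,425),19),("lip R",(412,495),19),("closed top L",(110,515),44),("closed top R",(160,597),44),("board far",(410,385),8),("board near",(482,465),8),("basket rim near R",(370,270),105),("basket rim R front",(120,410),105),("can base",(472,388),0),("tin base",(565,380),0),("spice base",(648,320),0)]:
    print(k,np.round(plane(S,s(*uv),z)))
```

```text
xm_far [ 656. -211.  136.] [2.6 2.6]
hin_far [ 626. -392.  134.] [1. 1.]
hin_near [ 428. -362.  134.] [2. 2.]
xm_near [ 455. -185.  139.] [1.4 1.4]
tabtipA [ 576. -157.  132.] [3. 3.]
tabtipB [ 542. -157.  136.] [5.2 5.2]
canTop [ 446. -164.  148.] [2.8 2.8]
cams [ -4. 488. 863.] [  210. -1120.  1057.]
wrist [ 182. -601.  383.] [[-0.39, 0.92, 0.0], [0.89, 0.38, 0.26], [0.24, 0.1, -0.97]] [[331.0, 0.0, 277.0], [0.0, 331.0, 209.0], [0.0, 0.0, 1.0]]
handle end [505. 218.  68.]
handle grip near pan [487. 165.  68.]
lip L [469. -45.  19.]
lip R [392. -27.  19.]
closed top L [523. 142.  44.]
closed top R [449. 163.  44.]
board far [ 467. -114.    8.]
board near [377. -89.   8.]
basket rim near R [ 510. -113.  105.]
basket rim R front [545. 105. 105.]
can base [ 433. -150.    0.]
tin base [ 384. -206.    0.]
spice base [ 372. -306.    0.]
```

```bash
cat >> h.py <<'E'
import json
from scipy.spatial.transform import Rotation as Ro, Slerp
def down(deg,tilt=0,ax=1):
    """tool z down, tool x at heading deg (world), then tilt deg about tool axis ax"""
    a=np.radians(deg); x=np.array([np.cos(a),np.sin(a),0]); z=np.array([0,0,-1.]); R=np.column_stack([x,np.cross(z,x),z])
    v=np.zeros(3); v[ax]=np.radians(tilt); return R@Ro.from_rotvec(v).as_matrix()
def getcmd():
    c=json.load(open("cmd.json")); return np.array(c["p"]),np.array(c["R"])
def setcmd(p,R): json.dump({"p":np.asarray(p).tolist(),"R":np.asarray(R).tolist()},open("cmd.json","w"))
def plan(wps,step=55,deg=9.5):
    """wps: (p mm,R,grip cm[,hold rows[,step]]); prints rows in calls of 5, tracks rounded command"""
    p,R=getcmd(); seq=[]
    q,Q=p,R
    for w in wps:
        P,RR,g=np.array(w[0],float),w[1],w[2]; hold=w[3] if len(w)>3 else 0; st=w[4] if len(w)>4 else step
        ang=np.degrees((Ro.from_matrix(Q).inv()*Ro.from_matrix(RR)).magnitude())
        n=max(1,int(np.ceil(max(np.linalg.norm(P-q)/st,ang/deg-.02)))); S=Slerp([0,1],Ro.from_matrix([Q,RR]))
        for i in range(1,n+1): seq.append((q+(P-q)*i/n,S(i/n).as_matrix(),g))
        seq+= [(P,RR,g)]*hold; q,Q=P,RR
    for k in range(0,len(seq),5):
        rows=[]
        for P,RR,g in seq[k:k+5]:
            rv=np.round(Ro.from_matrix(R.T@RR).as_rotvec(),2)+0.; t=np.round(R.T@(P-p)/10,1)+0.; rows.append([*rv.tolist(),*t.tolist(),g])
        print("[["+",".join("["+",".join(f"{v:g}" for v in r)+"]" for r in rows)+"]]")
        p=p+R@(np.array(rows[-1][3:6])*10); R=R@Ro.from_rotvec(rows[-1][:3]).as_matrix()
    setcmd(p,R); print("cmd",np.round(p,1))
E
python3 - <<'E'
from h import *
s=robot.read_state()
setcmd([246.734,-574.214,222.55],down(203.2))
plan([((400,-290,360),down(235),8.7),((490,-80,370),down(257),8.7,2)])
E
```

```text
[[[0,0,-0.08,-3.6,2.9,-2,8.7],[0,0,-0.16,-7.2,5.7,-3.9,8.7],[0,0,-0.24,-10.8,8.6,-5.9,8.7],[0,0,-0.32,-14.4,11.5,-7.9,8.7],[0,0,-0.4,-18.1,14.3,-9.8,8.7]]]
[[[0,0,-0.08,-4.4,1.3,-2,8.7],[0,0,-0.16,-8.9,2.5,-3.9,8.7],[0,0,-0.23,-13.1,4.1,-4.1,8.7],[0,0,-0.31,-17.4,5.8,-4.3,8.7],[0,0,-0.39,-21.7,7.4,-4.5,8.7]]]
[[[0,0,-0.07,-4.6,-0.2,-0.2,8.7],[0,0,-0.15,-9.1,-0.3,-0.4,8.7],[0,0,-0.15,-9.1,-0.3,-0.4,8.7],[0,0,-0.15,-9.1,-0.3,-0.4,8.7]]]
cmd [490.  -80.2 369.6]
```

send_rows --deltas '[[[0, 0, -0.08, -3.6, 2.9, -2, 8.7], [0, 0, -0.16, -7.2, 5.7, -3.9, 8.7], [0, 0, -0.24, -10.8, 8.6, -5.9, 8.7], [0, 0, -0.32, -14.4, 11.5, -7.9, 8.7], [0, 0, -0.4, -18.1, 14.3, -9.8, 8.7]]]'

```text
clock: 0.72
position: [356.9, -369.8, 320.9]
orientation: [[-0.691, -0.723, -0.0], [-0.723, 0.691, 0.0], [-0.0, 0.001, -1.0]]
wrist_force: [0.3, 0.5, 0.6]
gripper_width: 87.2
grip_force: 0.0
```

send_rows --deltas '[[[0, 0, -0.08, -4.4, 1.3, -2, 8.7], [0, 0, -0.16, -8.9, 2.5, -3.9, 8.7], [0, 0, -0.23, -13.1, 4.1, -4.1, 8.7], [0, 0, -0.31, -17.4, 5.8, -4.3, 8.7], [0, 0, -0.39, -21.7, 7.4, -4.5, 8.7]]]'

```text
clock: 1.35
position: [453.6, -162.0, 365.3]
orientation: [[-0.364, -0.931, -0.0], [-0.931, 0.364, 0.0], [-0.0, 0.001, -1.0]]
wrist_force: [0.5, -0.9, 0.1]
gripper_width: 87.2
grip_force: 0.0
```

send_rows --deltas '[[[0, 0, -0.07, -4.6, -0.2, -0.2, 8.7], [0, 0, -0.15, -9.1, -0.3, -0.4, 8.7], [0, 0, -0.15, -9.1, -0.3, -0.4, 8.7], [0, 0, -0.15, -9.1, -0.3, -0.4, 8.7]]]'

```text
clock: 1.85
position: [489.3, -80.0, 369.2]
orientation: [[-0.223, -0.975, -0.001], [-0.975, 0.223, -0.0], [0.0, 0.001, -1.0]]
wrist_force: [-0.7, -0.1, 0.3]
gripper_width: 87.0
grip_force: 0.0
```

Run:
```python
from h import *
s=robot.read_state(); print(s["clock"],s["position"].round(1),s["qpos"].round(3),s["orientation"].round(3).tolist())
im=robot.camera("wrist"); K,T=cam("wrist"); np.savez("w1.npz",K=K,T=T); save("w1",im)
cv2.imwrite("pics/w1big.png",cv2.resize(im[:,:,::-1],(800,600),interpolation=cv2.INTER_CUBIC))
save("scene1",robot.camera("scene"))
```

```text
1.85 [489.3 -80.  369.2] [ 0.166  0.09  -0.023 -0.    -1.459 -0.391] [[-0.223, -0.975, -0.001], [-0.975, 0.223, -0.0], [0.0, 0.001, -1.0]]
```

View pics/w1big.png

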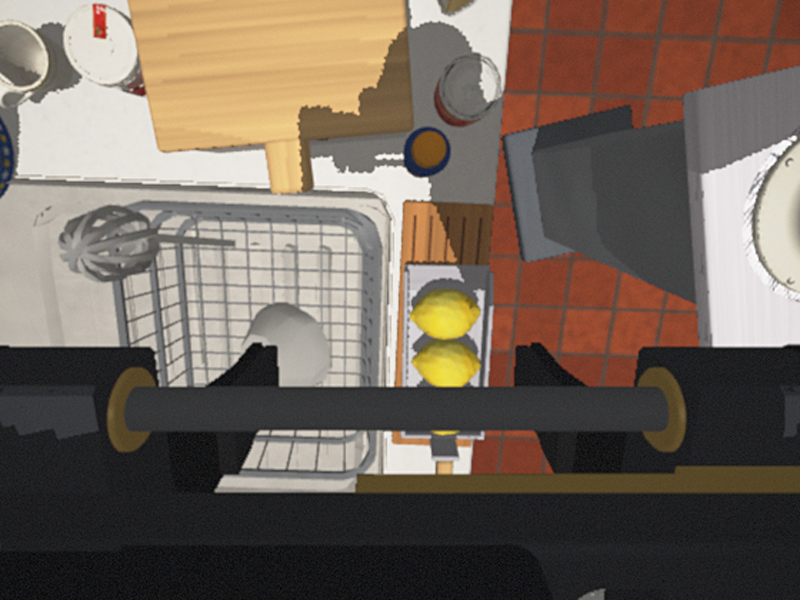

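Run:
```python
from h import *
S,D=cam("scene"),cam("side"); z=np.load("w1.npz"); W=(z["K"],z["T"])
s=lambda u,v:(188+(u+.5)/3.5-.5,165+(v+.5)/3.5-.5); d=lambda u,v:(215+(u+.5)/4-.5,190+(v+.5)/4-.5); w=lambda u,v:((u+.5)*.7-.5,(v+.5)*.7-.5)
P={"xm_far":((318,103),(418,72),(158,152)),"xm_near":((488,222),(135,122),(413,130)),
"tipFar":((347,180),(287,57),(272,193)),"tipNear":((382,197),(245,62),(304,193)),"canTop":((485,235),None,(428,150)),"lipR":((412,495),None,(490,265)),"lipL":((350,425),None,(406,263))}
for k,(a,b,c) in P.items():
    o=[(S,s(*a)),(W,w(*c))]+([(D,d(*b))] if b else []); x,e=tri(o); print(k,np.round(x),np.round(e,1))
# yellow lemons in both views
for n,M in [("scene0",S),("w1",W)]:
    im=cv2.imread(f"pics/{n}.png"); h=cv2.cvtColor(im,cv2.COLOR_BGR2HSV); m=cv2.inRange(h,(22,130,90),(34,255,255))
    nn,l,st,c=cv2.connectedComponentsWithStats(m); print(n,[(st[i][:4].tolist(),c[i].round(1).tolist(),np.round(plane(M,c[i],38)).tolist()) for i in range(1,nn) if st[i][4]>60])
for k,uv,zz in [("tip far",(272,193),138),("tip near",(304,193),138),("base near",(299,140),138),("base far",(265,142),138),("xmfar",(158,152),138),("xmnear",(413,130),138),("handle L",(437,463),80),("handle R",(456,463),80),("lipL",(406,263),20),("lipR",(490,265),20),("wall R",(490,435),44),("wallL",(403,435),44)]: print(k,np.round(plane(W,w(*uv),zz)))
```

```text
xm_far [ 656. -209.  135.] [3.  2.5 3. ]
xm_near [ 454. -181.  138.] [3.3 4.2 3.1]
tipFar [ 576. -156.  132.] [3.4 1.  2.7]
tipNear [ 545. -154.  136.] [8.8 6.7 2.4]
canTop [ 444. -161.  149.] [2.2 2.2]
lipR [394. -29.  16.] [0.2 0.2]
lipL [481. -52.   5.] [4.5 4.5]
scene0 [([227, 284, 63, 46], [258.2, 306.7], [468.0, 64.0, 38.0])]
w1 [([287, 203, 50, 68], [311.8, 236.3], [459.0, 36.0, 38.0])]
tip far [ 575. -155.  138.]
tip near [ 550. -149.  138.]
base near [ 542. -190.  138.]
base far [ 569. -194.  138.]
xmfar [ 654. -206.  138.]
xmnear [ 453. -177.  138.]
handle L [498. 159.  80.]
handle R [478. 164.  80.]
lipL [484. -52.  20.]
lipR [395. -30.  20.]
wall R [433. 161.  44.]
wallL [531. 139.  44.]
```

```bash
cat >> h.py <<'E'
BX=np.array([-.143,-.99,0]); BX/=np.linalg.norm(BX); BY=np.cross([0,0,1],BX); HIN=np.array([526.3,-379.6,125]); HB=261.8
def tab(th): return HIN+Ro.from_rotvec(BY*th).apply(-212*BX+np.array([0,0,7]))
def lidpose(th,tilt):  # tilt deg of the tool, same sense as the lid
    R=down(HB,-tilt); return tab(th)+R[:,2]*18.7,R
E
python3 - <<'E'
from h import *
p,R=lidpose(0,0); print(p, lidpose(1.78,35))
plan([(p+[0,0,90],R,6),(p,R,6,0,30),(p,R,2.5,4)])
E
```

```text
[ 556.60768168 -169.77758835  113.3       ] (array([ 520.55658492, -419.33695061,  315.6057704 ]), array([[-0.11683478, -0.98977623,  0.0818086 ],
       [-0.81077722,  0.14262893,  0.56771232],
       [-0.57357644,  0.        , -0.81915204]]))
[[[0,0,-0.02,1.8,-2.1,4.2,6],[0,0,-0.04,3.6,-4.2,8.3,6],[0,0,-0.06,5.4,-6.4,12.5,6],[0,0,-0.08,7.2,-8.5,16.6,6],[0,0,-0.08,7.2,-8.5,18.9,6]]]
[[[0,0,0,0,0,2.2,6],[0,0,0,0,0,4.5,6],[0,0,0,0,0,6.7,6],[0,0,0,0,0,6.7,2.5],[0,0,0,0,0,6.7,2.5]]]
[[[0,0,0,0,0,0,2.5],[0,0,0,0,0,0,2.5],[0,0,0,0,0,0,2.5]]]
cmd [ 556.8 -169.4  113.6]
```

send_rows --deltas '[[[0, 0, -0.02, 1.8, -2.1, 4.2, 6], [0, 0, -0.04, 3.6, -4.2, 8.3, 6], [0, 0, -0.06, 5.4, -6.4, 12.5, 6], [0, 0, -0.08, 7.2, -8.5, 16.6, 6], [0, 0, -0.08, 7.2, -8.5, 18.9, 6]]]' --force 15

```text
clock: 2.58
position: [555.4, -171.6, 177.5]
orientation: [[-0.149, -0.989, -0.004], [-0.989, 0.149, 0.0], [0.0, 0.004, -1.0]]
wrist_force: [-0.3, 0.3, 0.0]
gripper_width: 60.5
grip_force: 0.0
```

send_rows --deltas '[[[0, 0, 0, 0, 0, 2.2, 6], [0, 0, 0, 0, 0, 4.5, 6], [0, 0, 0, 0, 0, 6.7, 6], [0, 0, 0, 0, 0, 6.7, 2.5], [0, 0, 0, 0, 0, 6.7, 2.5]]]'

```text
clock: 3.2
position: [556.9, -169.9, 114.6]
orientation: [[-0.145, -0.989, 0.002], [-0.989, 0.145, -0.001], [0.0, -0.002, -1.0]]
wrist_force: [0.4, -0.2, -0.3]
gripper_width: 47.5
grip_force: 0.0
```

send_rows --deltas '[[[0, 0, 0, 0, 0, 0, 2.5], [0, 0, 0, 0, 0, 0, 2.5], [0, 0, 0, 0, 0, 0, 2.5]]]'

```text
clock: 3.58
position: [557.5, -169.5, 114.7]
orientation: [[-0.144, -0.99, 0.003], [-0.99, 0.144, -0.001], [0.0, -0.003, -1.0]]
wrist_force: [1.6, -2.0, 3.1]
gripper_width: 35.9
grip_force: 15.0
```

Run:
```python
from h import *
w=[(*lidpose(t,l),2.5) for t,l in [(.1,1),(.25,4),(.4,8),(.55,11),(.7,14),(.85,17),(1,20),(1.15,23),(1.3,26),(1.45,29),(1.55,31),(1.65,33),(1.72,34),(1.78,35)]]
plan(w)
```

```text
[[[0,-0.02,0,0.2,0,-2.1,2.5],[0,-0.07,0,0.7,0,-5.2,2.5],[0,-0.14,0,1.7,0,-8.2,2.5],[0,-0.19,0,3.2,0,-11,2.5],[0,-0.24,0,5,0,-13.5,2.5]]]
[[[0,-0.06,0,1.6,0,-2.7,2.5],[0,-0.11,0,3.6,0,-5.1,2.5],[0,-0.16,0,5.9,0,-7.2,2.5],[0,-0.21,0,8.6,0,-8.9,2.5],[0,-0.27,0,11.4,0,-10.1,2.5]]]
[[[0,-0.03,0,1.7,0,-1.1,2.5],[0,-0.07,0,3.6,0,-2.1,2.5],[0,-0.08,0,4.9,0,-2.6,2.5],[0,-0.1,0,6.1,-0.1,-3,2.5]]]
cmd [ 521.  -419.5  316. ]
```

Tab pinched (35.9 mm = its 36 mm width).

send_rows --deltas '[[[0, -0.02, 0, 0.2, 0, -2.1, 2.5], [0, -0.07, 0, 0.7, 0, -5.2, 2.5], [0, -0.14, 0, 1.7, 0, -8.2, 2.5], [0, -0.19, 0, 3.2, 0, -11, 2.5], [0, -0.24, 0, 5, 0, -13.5, 2.5]]]' --force 20

```text
clock: 4.2
position: [550.4, -218.1, 249.4]
orientation: [[-0.139, -0.99, 0.038], [-0.961, 0.144, 0.238], [-0.241, -0.003, -0.971]]
wrist_force: [5.2, -3.5, -6.0]
gripper_width: 35.8
grip_force: 20.0
```

send_rows --deltas '[[[0, -0.06, 0, 1.6, 0, -2.7, 2.5], [0, -0.11, 0, 3.6, 0, -5.1, 2.5], [0, -0.16, 0, 5.9, 0, -7.2, 2.5], [0, -0.21, 0, 8.6, 0, -8.9, 2.5], [0, -0.27, 0, 11.4, 0, -10.1, 2.5]]]'

```text
clock: 4.82
position: [531.2, -351.4, 321.1]
orientation: [[-0.122, -0.99, 0.074], [-0.863, 0.143, 0.485], [-0.491, -0.005, -0.871]]
wrist_force: [4.9, 1.4, -0.5]
gripper_width: 36.1
grip_force: 20.0
```

send_rows --deltas '[[[0, -0.03, 0, 1.7, 0, -1.1, 2.5], [0, -0.07, 0, 3.6, 0, -2.1, 2.5], [0, -0.08, 0, 4.9, 0, -2.6, 2.5], [0, -0.1, 0, 6.1, -0.1, -3, 2.5]]]'

```text
clock: 5.32
position: [521.5, -419.1, 316.2]
orientation: [[-0.117, -0.99, 0.084], [-0.811, 0.144, 0.568], [-0.574, -0.001, -0.819]]
wrist_force: [2.0, 0.3, 2.1]
gripper_width: 35.4
grip_force: 20.0
```

Run:
```python
from h import *
s=robot.read_state(); p=s["position"]-18.7*s["orientation"][:,2]-HIN; print(s["qpos"].round(2)); print(np.arctan2(p[2],-p@BX)-np.arctan2(7,212),np.hypot(p[2],p@BX))
a=robot.camera("side")[100:400,150:450]; b=robot.camera("scene")[100:400,180:480]
cv2.imwrite("pics/lid1.png",np.hstack([a,b])[:,:,::-1])
```

```text
[-0.7   0.63  0.71 -0.55 -1.95  0.42]
1.777877185529007 212.56332758548254
```

View pics/lid1.png

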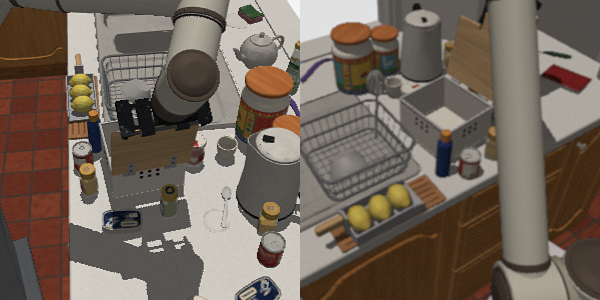

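Run:
```python
from h import *
p,R=getcmd()
plan([(p,R,6,3),(p-R[:,2]*70,R,6,0,35),((500,-380,430),down(257.5,-15),8.7),((500,40,400),down(257.5),8.7)])
```

```text
[[[0,0,0,0,0,0,6],[0,0,0,0,0,0,6],[0,0,0,0,0,0,6],[0,0,0,0,0,0,6],[0,0,0,0,0,-2.3,6]]]
[[[0,0,0,0,0,-2.4,6],[0,0,0,0,0,-4.7,6],[0.01,0.12,0.02,-3.2,0.9,-4.8,8.7],[0.02,0.23,0.04,-6.3,1.8,-4.9,8.7],[0.03,0.35,0.07,-9.5,2.7,-5,8.7]]]
[[[0,0.03,0,-4.9,1.1,1.7,8.7],[0,0.06,0,-9.7,2.3,3.4,8.7],[0,0.1,0,-14.6,3.4,5.1,8.7],[0,0.13,0,-19.4,4.6,6.7,8.7],[0,0.16,0,-24.3,5.7,8.4,8.7]]]
[[[0,0.03,0,-5,1.2,0.9,8.7],[0,0.07,0,-10.1,2.3,1.8,8.7],[0,0.1,0,-15.1,3.5,2.7,8.7]]]
cmd [499.7  39.7 399.8]
```

send_rows --deltas '[[[0, 0, 0, 0, 0, 0, 6], [0, 0, 0, 0, 0, 0, 6], [0, 0, 0, 0, 0, 0, 6], [0, 0, 0, 0, 0, 0, 6], [0, 0, 0, 0, 0, -2.3, 6]]]'

```text
clock: 6.05
position: [518.9, -431.1, 333.8]
orientation: [[-0.119, -0.99, 0.08], [-0.809, 0.143, 0.569], [-0.575, 0.003, -0.818]]
wrist_force: [0.7, -1.0, 0.1]
gripper_width: 59.4
grip_force: 0.0
```

send_rows --deltas '[[[0, 0, 0, 0, 0, -2.4, 6], [0, 0, 0, 0, 0, -4.7, 6], [0.01, 0.12, 0.02, -3.2, 0.9, -4.8, 8.7], [0.02, 0.23, 0.04, -6.3, 1.8, -4.9, 8.7], [0.03, 0.35, 0.07, -9.5, 2.7, -5, 8.7]]]'

```text
clock: 6.68
position: [499.1, -379.4, 430.8]
orientation: [[-0.214, -0.975, 0.054], [-0.944, 0.22, 0.247], [-0.253, 0.002, -0.967]]
wrist_force: [0.7, 1.1, 0.3]
gripper_width: 81.7
grip_force: 0.0
```

send_rows --deltas '[[[0, 0.03, 0, -4.9, 1.1, 1.7, 8.7], [0, 0.06, 0, -9.7, 2.3, 3.4, 8.7], [0, 0.1, 0, -14.6, 3.4, 5.1, 8.7], [0, 0.13, 0, -19.4, 4.6, 6.7, 8.7], [0, 0.16, 0, -24.3, 5.7, 8.4, 8.7]]]'

```text
clock: 7.3
position: [499.2, -115.3, 411.9]
orientation: [[-0.218, -0.976, 0.02], [-0.971, 0.219, 0.097], [-0.099, 0.001, -0.995]]
wrist_force: [-0.1, 1.2, -0.5]
gripper_width: 86.9
grip_force: 0.0
```

Run:
```python
from h import *
s=robot.read_state();print(s["clock"])
a=robot.camera("side"); b=robot.camera("scene"); save("side2",a); save("scene2",b)
A=cv2.resize(a[140:320,200:320],(400,600),interpolation=cv2.INTER_CUBIC); B=cv2.resize(b[250:370,180:340],(400,300),interpolation=cv2.INTER_CUBIC); C=cv2.resize(b[60:240,280:520],(400,300),interpolation=cv2.INTER_CUBIC)
save("both2",np.hstack([A,np.vstack([B,C])]))
```

```text
7.3
```

View pics/both2.png

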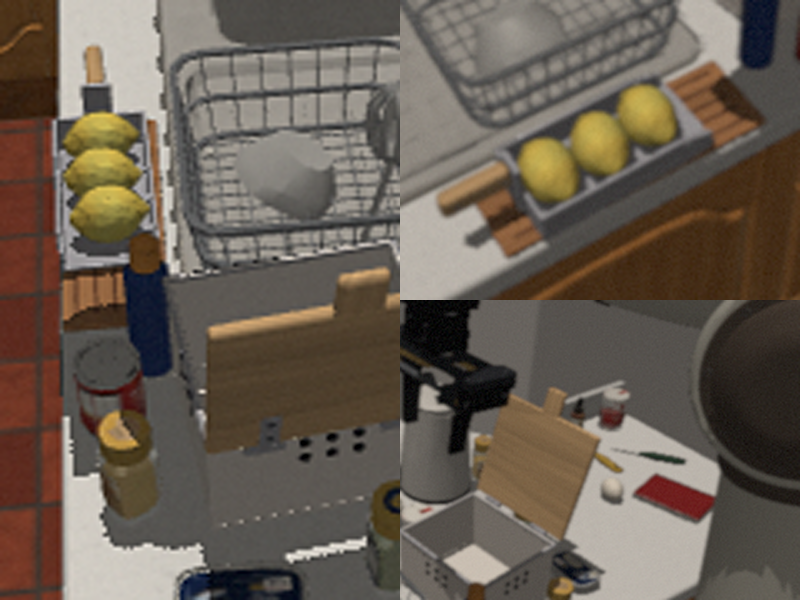

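Run:
```python
from h import *
S,D=cam("scene"),cam("side")
d=lambda u,v:(200+(u+.5)/3.333-.5,140+(v+.5)/3.333-.5); s=lambda u,v:(180+(u+.5)/2.5-.5,250+(v+.5)/2.5-.5)
P={"hend":((93,47),(42,190)),"hfront":((95,83),(103,168)),"closedR":((58,122),(140,218)),"closedL":((143,112),(103,152)),"lipR":((62,268),(312,142)),"lipL":((152,265),(263,83))}
for k,(b,a) in P.items():
    x,e=tri([(S,s(*a)),(D,d(*b))]); print(k,np.round(x),np.round(e,1))
for z in (60,81): print(z,np.round(plane(D,d(84,60),z)),np.round(plane(D,d(103,60),z)),np.round(plane(D,d(85,80),z)),np.round(plane(D,d(104,80),z)))
o=np.array([461.9,59.5,8]); t=np.array([-.217,-.976,0])
for k,p in {"origin":o,"grip":o-126*t+[0,0,60],"endtop":o-169*t+[0,0,73],"fronttop":o-100*t+[0,0,73]}.items():
    u=(proj(D,p)+.5-[200,140])*3.333; v=(proj(S,p)+.5-[180,250])*2.5; print(k,p.round(),u.round(),v.round())
```

```text
hend [505. 217.  83.] [1.4 1.4]
hfront [489. 162.  77.] [0.9 0.9]
closedR [446. 161.  40.] [1.2 1.2]
closedL [527. 136.  44.] [4.1 4.1]
lipR [396. -26.  16.] [1.4 1.4]
lipL [481. -51.  15.] [2.5 2.5]
60 [495. 228.  60.] [514. 220.  60.] [487. 194.  60.] [505. 186.  60.]
81 [489. 199.  81.] [508. 192.  81.] [481. 166.  81.] [499. 159.  81.]
origin [462.  60.   8.] [104. 203.] [205. 162.]
grip [489. 182.  68.] [90. 80.] [ 87. 187.]
endtop [499. 224.  81.] [86. 45.] [ 42. 202.]
fronttop [484. 157.  81.] [91. 85.] [110. 165.]
```

```bash
cat >> h.py <<'E'
HT=255.5; TX=np.array([np.cos(np.radians(HT)),np.sin(np.radians(HT)),0]); ORI=np.array([464.8,59.7,8.]); PRE=15; GX=-122
def traypose(o,pitch,head=HT):
    """tool pose for tray origin o, pitch deg nose-down"""
    R=down(head,-pitch)  # tray frame with y,z flipped
    Rt=R@np.diag([1,-1,-1]); g=np.asarray(o)+Rt@np.array([GX,0,60.])
    Rg=down(head,PRE-pitch); return g+Rg[:,2]*18.7,Rg
E
python3 - <<'E'
from h import *
p,R=traypose(ORI,0); print(p)
plan([(p+[0,0,100],R,5),(p+[0,0,40],R,5),(p,R,5,1,25),(p,R,0.5,5)])
E
```

```text
[494.13454227 173.12825873  49.93718705]
[[[0,0.04,0.01,-2.2,0.6,4.2,5],[0,0.09,0.01,-4.3,1.1,8.3,5],[0,0.13,0.02,-6.5,1.7,12.5,5],[0,0.17,0.02,-8.6,2.3,16.7,5],[0,0.22,0.03,-10.8,2.9,20.8,5]]]
[[[0,0.04,0,-3,0.6,3.6,5],[0,0.04,0,-3.6,0.6,6.6,5],[0,0.04,0,-4.3,0.6,9.5,5],[0,0.04,0,-4.7,0.6,11.4,5],[0,0.04,0,-5.1,0.6,13.4,5]]]
[[[0,0,0,0,0,0,5],[0,0,0,0,0,0,0.5],[0,0,0,0,0,0,0.5],[0,0,0,0,0,0,0.5],[0,0,0,0,0,0,0.5]]]
[[[0,0,0,0,0,0,0.5],[0,0,0,0,0,0,0.5]]]
cmd [494.1 172.7  50. ]
```

send_rows --deltas '[[[0, 0.03, 0, -5, 1.2, 0.9, 8.7], [0, 0.07, 0, -10.1, 2.3, 1.8, 8.7], [0, 0.1, 0, -15.1, 3.5, 2.7, 8.7]]]'

```text
clock: 7.78
position: [498.9, 40.8, 400.0]
orientation: [[-0.22, -0.976, -0.002], [-0.976, 0.22, -0.001], [0.001, 0.002, -1.0]]
wrist_force: [1.3, -0.5, 0.2]
gripper_width: 87.2
grip_force: 0.0
```

send_rows --deltas '[[[0, 0.04, 0.01, -2.2, 0.6, 4.2, 5], [0, 0.09, 0.01, -4.3, 1.1, 8.3, 5], [0, 0.13, 0.02, -6.5, 1.7, 12.5, 5], [0, 0.17, 0.02, -8.6, 2.3, 16.7, 5], [0, 0.22, 0.03, -10.8, 2.9, 20.8, 5]]]'

```text
clock: 8.4
position: [494.2, 151.7, 191.0]
orientation: [[-0.243, -0.969, -0.053], [-0.945, 0.249, -0.213], [0.219, -0.002, -0.976]]
wrist_force: [0.6, 0.2, -0.1]
gripper_width: 51.3
grip_force: 0.0
```

Run:
```python
from h import *
s=robot.read_state();print(s["clock"],s["position"].round(1),s["orientation"].round(3).tolist())
b=robot.camera("scene"); a=robot.camera("wrist")
save("chk",np.hstack([cv2.resize(b[190:370,150:350],(400,360),interpolation=cv2.INTER_CUBIC),cv2.resize(a,(400,300))[:, :].copy() if 0 else cv2.copyMakeBorder(cv2.resize(a,(400,300)),0,60,0,0,0)]))
```

```text
8.4 [494.2 151.7 191. ] [[-0.243, -0.969, -0.053], [-0.945, 0.249, -0.213], [0.219, -0.002, -0.976]]
```

View pics/chk.png

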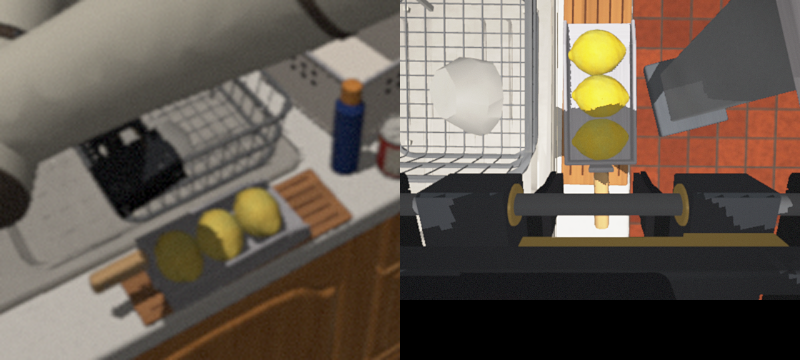

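send_rows --deltas '[[[0, 0.04, 0, -3, 0.6, 3.6, 5], [0, 0.04, 0, -3.6, 0.6, 6.6, 5], [0, 0.04, 0, -4.3, 0.6, 9.5, 5], [0, 0.04, 0, -4.7, 0.6, 11.4, 5], [0, 0.04, 0, -5.1, 0.6, 13.4, 5]]]' --force 55

```text
clock: 9.12
position: [494.8, 172.7, 50.6]
orientation: [[-0.241, -0.969, -0.061], [-0.936, 0.248, -0.248], [0.255, -0.002, -0.967]]
wrist_force: [0.2, 1.1, 0.1]
gripper_width: 50.1
grip_force: 0.0
```

send_rows --deltas '[[[0, 0, 0, 0, 0, 0, 5], [0, 0, 0, 0, 0, 0, 0.5], [0, 0, 0, 0, 0, 0, 0.5], [0, 0, 0, 0, 0, 0, 0.5], [0, 0, 0, 0, 0, 0, 0.5]]]'

```text
clock: 9.75
position: [493.5, 173.1, 50.3]
orientation: [[-0.24, -0.969, -0.063], [-0.936, 0.248, -0.249], [0.257, -0.001, -0.966]]
wrist_force: [-2.7, 0.5, 1.0]
gripper_width: 18.0
grip_force: 4.8
```

send_rows --deltas '[[[0, 0, 0, 0, 0, 0, 0.5], [0, 0, 0, 0, 0, 0, 0.5]]]'

```text
clock: 10.0
position: [493.5, 173.1, 50.3]
orientation: [[-0.239, -0.969, -0.063], [-0.936, 0.247, -0.25], [0.257, -0.001, -0.966]]
wrist_force: [-1.3, 0.7, 3.2]
gripper_width: 17.6
grip_force: 55.0
```

Run:
```python
from h import *
plan([(*traypose(ORI+[0,0,15],-4),.5,0,8),(*traypose(ORI+[0,0,60],-8),.5,2,25)])
```

```text
[[[0,0.07,0,-0.1,0,-0.7,0.5],[0,0.11,0,0.3,0,-2.5,0.5],[0,0.14,0,0.6,0,-4.3,0.5],[0,0.14,0,0.6,0,-4.3,0.5],[0,0.14,0,0.6,0,-4.3,0.5]]]
cmd [495.4 177.9  93. ]
```

send_rows --deltas '[[[0, 0.07, 0, -0.1, 0, -0.7, 0.5], [0, 0.11, 0, 0.3, 0, -2.5, 0.5], [0, 0.14, 0, 0.6, 0, -4.3, 0.5], [0, 0.14, 0, 0.6, 0, -4.3, 0.5], [0, 0.14, 0, 0.6, 0, -4.3, 0.5]]]' --force 60

```text
clock: 10.62
position: [494.0, 177.8, 91.7]
orientation: [[-0.229, -0.969, -0.097], [-0.892, 0.249, -0.377], [0.389, 0.0, -0.921]]
wrist_force: [0.0, -0.2, -5.7]
gripper_width: 17.7
grip_force: 60.0
```

Run:
```python
from h import *
s=robot.read_state();print(s["clock"],s["position"].round(1),s["torque"].round(2),s["wrist_force"].round(1))
a=robot.camera("side"); b=robot.camera("scene"); save("side3",a); save("scene3",b)
R=s["orientation"]; Ri=R@Ro.from_rotvec([0,np.radians(-PRE),0]).as_matrix(); Rt=Ri@np.diag([1,-1,-1]); g=s["position"]-18.7*R[:,2]; o=g-Rt@[GX,0,60]
print("pitch",np.degrees(np.arcsin(Rt[2,0])))
for n in("side","scene"):
    M=cam(n); im=(a if n=="side" else b).copy()
    for q in [(103,47.5,11),(103,-47.5,11),(-93,47.5,36),(-93,-47.5,36)]:
        cv2.circle(im,tuple(int(round(v*16)) for v in proj(M,o+Rt@np.array(q))),24,(255,0,0),-1,shift=4)
    if n=="side": A=cv2.resize(im[120:300,180:330],(500,600),interpolation=cv2.INTER_CUBIC)
    else: B=cv2.resize(im[230:350,180:330],(300,240)) 
save("lift",np.hstack([A,cv2.copyMakeBorder(B,0,360,0,0,0)]))
```

```text
10.625 [494.  177.8  91.7] [ 1.8  -0.35 -0.  ] [ 0.  -0.2 -5.7]
pitch 7.9143497199861415
```

View pics/lift.png

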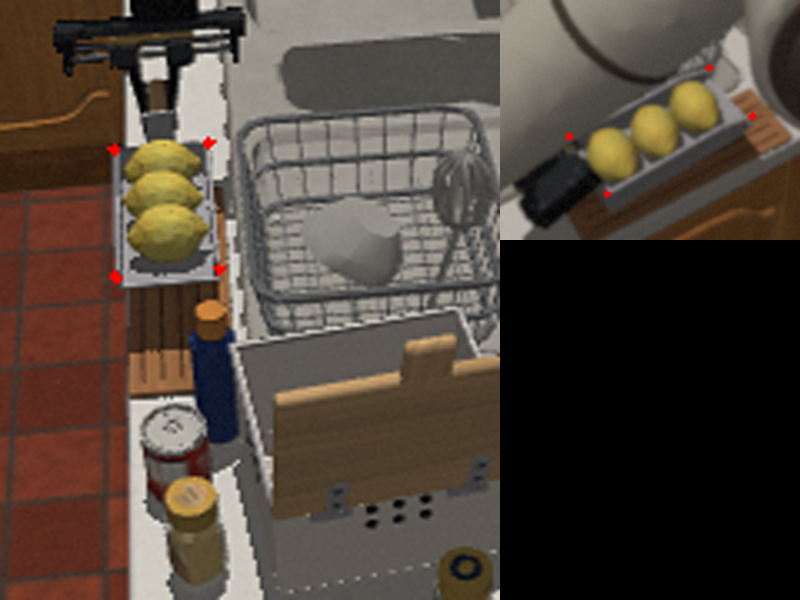

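```bash
cat >> h.py <<'E'
BC=HIN-96*BX; BC[2]=0
def pour(bx,by,z,pitch,head=HB):
    Rt=down(head,-pitch)@np.diag([1,-1,-1]); lip=BC+bx*BX+by*BY+[0,0,z]
    return traypose(lip-Rt@np.array([103,0,11]),pitch,head)
E
python3 - <<'E'
from h import *
print(BC)
plan([(*traypose(ORI+[0,0,190],-8),.5,0,30),(*pour(-45,5,215,-8),.5,0,32),(*pour(-45,5,165,0),.5,1,15)])
E
```

```text
[ 540.02423321 -284.58607774    0.        ]
[[[0,0,0,1,0,-2.4,0.5],[0,0,0,2,0,-4.8,0.5],[0,0,0,3.1,0,-7.2,0.5],[0,0,0,4.1,0,-9.6,0.5],[0,0,0,5.1,0,-12,0.5]]]
[[[0,0,-0.01,2.2,-1.9,1.1,0.5],[0.01,0,-0.03,4.4,-3.9,2.1,0.5],[0.02,0,-0.04,6.6,-5.8,3.2,0.5],[0.02,0,-0.06,8.8,-7.7,4.3,0.5],[0.03,0,-0.07,11,-9.6,5.3,0.5]]]
[[[0.01,0,-0.02,2.3,-1.7,1.1,0.5],[0.01,0,-0.03,4.6,-3.5,2.2,0.5],[0.01,-0.07,-0.03,4.3,-3.5,3.2,0.5],[0.01,-0.14,-0.03,4.1,-3.5,4.1,0.5],[0.01,-0.14,-0.03,4.1,-3.5,4.1,0.5]]]
cmd [583.  -23.3 195.9]
```

send_rows --deltas '[[[0, 0, 0, 1, 0, -2.4, 0.5], [0, 0, 0, 2, 0, -4.8, 0.5], [0, 0, 0, 3.1, 0, -7.2, 0.5], [0, 0, 0, 4.1, 0, -9.6, 0.5], [0, 0, 0, 5.1, 0, -12, 0.5]]]'

```text
clock: 11.35
position: [494.0, 177.5, 223.3]
orientation: [[-0.229, -0.969, -0.097], [-0.892, 0.249, -0.378], [0.39, 0.0, -0.921]]
wrist_force: [-0.5, -0.0, -5.4]
gripper_width: 17.5
grip_force: 60.0
```

send_rows --deltas '[[[0, 0, -0.01, 2.2, -1.9, 1.1, 0.5], [0.01, 0, -0.03, 4.4, -3.9, 2.1, 0.5], [0.02, 0, -0.04, 6.6, -5.8, 3.2, 0.5], [0.02, 0, -0.06, 8.8, -7.7, 4.3, 0.5], [0.03, 0, -0.07, 11, -9.6, 5.3, 0.5]]]'

```text
clock: 11.98
position: [556.8, 34.6, 216.3]
orientation: [[-0.16, -0.985, -0.069], [-0.907, 0.174, -0.384], [0.39, 0.001, -0.921]]
wrist_force: [0.3, 1.1, -4.8]
gripper_width: 17.7
grip_force: 60.0
```

send_rows --deltas '[[[0.01, 0, -0.02, 2.3, -1.7, 1.1, 0.5], [0.01, 0, -0.03, 4.6, -3.5, 2.2, 0.5], [0.01, -0.07, -0.03, 4.3, -3.5, 3.2, 0.5], [0.01, -0.14, -0.03, 4.1, -3.5, 4.1, 0.5], [0.01, -0.14, -0.03, 4.1, -3.5, 4.1, 0.5]]]'

```text
clock: 12.6
position: [581.4, -24.9, 195.9]
orientation: [[-0.139, -0.989, -0.039], [-0.955, 0.145, -0.257], [0.26, 0.001, -0.966]]
wrist_force: [-0.6, -0.9, -2.9]
gripper_width: 17.2
grip_force: 60.0
```

```bash
cat > lem.py <<'E'
from h import *
def lemons(tag):
    for n in ("scene","side"):
        im=robot.camera(n); save(f"{n}_{tag}",im); h=cv2.cvtColor(im,cv2.COLOR_RGB2HSV); m=cv2.inRange(h,(22,130,60),(34,255,255))
        nn,l,st,c=cv2.connectedComponentsWithStats(m); M=cam(n)
        print(n,[(st[i][:5].tolist(),c[i].round().tolist()) for i in range(1,nn) if st[i][4]>60])
        print("  pred bin floor/mouth",proj(M,BC+[0,0,40]).round(),proj(M,BC+[0,0,125]).round())
    s=robot.read_state(); R=s["orientation"]; Rt=R@Ro.from_rotvec([0,np.radians(-PRE),0]).as_matrix()@np.diag([1,-1,-1]); o=s["position"]-18.7*R[:,2]-Rt@np.array([GX,0,60]); lip=o+Rt@np.array([103,0,11.])
    print("t",s["clock"],"lip",lip.round(),"bin",round((lip-BC)@BX),round((lip-BC)@BY),"pitch",np.degrees(np.arcsin(-Rt[2,0])).round(1),"F",s["wrist_force"].round(1),"q",s["qpos"].round(2))
E
python3 - <<'E'
from lem import *
lemons("a")
# lip corners expected vs. seen
print(proj(cam("side"),[0,0,0]) is not None)
w=[(*pour(-45,5,165,a),.5,h) for a,h in [(6,0),(12,0),(17,1),(22,1),(27,1),(32,1),(37,0),(42,0),(47,0),(52,3)]]
plan(w)
E
```

```text
scene [([262, 195, 49, 33, 812], [287.0, 210.0])]
  pred bin floor/mouth [323. 224.] [325. 201.]
side [([263, 168, 35, 48, 985], [280.0, 192.0]), ([387, 205, 9, 25, 80], [391.0, 217.0])]
  pred bin floor/mouth [291. 260.] [290. 239.]
t 12.7 lip [ 550. -242.  165.] bin -44 4 pitch -0.1 F [-0.5 -3.8 -3.1] q [ 0.35  0.36 -0.22  0.25 -1.13 -0.62]
True
[[[0,-0.1,0,1,0,-2.1,0.5],[0,-0.21,0,2.2,0,-4.1,0.5],[0,-0.3,0,3.4,0,-5.6,0.5],[0,-0.3,0,3.4,0,-5.6,0.5],[0,-0.38,0,4.7,0,-7.1,0.5]]]
[[[0,0,0,0,0,0,0.5],[0,-0.09,0,0.8,0,-1.7,0.5],[0,-0.09,0,0.8,0,-1.7,0.5],[0,-0.18,0,1.8,0,-3.4,0.5],[0,-0.18,0,1.8,0,-3.4,0.5]]]
[[[0,-0.08,0,0.9,0,-1.7,0.5],[0,-0.17,0,1.8,0,-3.4,0.5],[0,-0.26,0,3,0,-5,0.5],[0,-0.35,0,4.2,0,-6.5,0.5],[0,-0.35,0,4.2,0,-6.5,0.5]]]
[[[0,0,0,0,0,0,0.5],[0,0,0,0,0,0,0.5]]]
cmd [ 567.3 -130.6  357.9]
```

send_rows --deltas '[[[0, -0.1, 0, 1, 0, -2.1, 0.5], [0, -0.21, 0, 2.2, 0, -4.1, 0.5], [0, -0.3, 0, 3.4, 0, -5.6, 0.5], [0, -0.3, 0, 3.4, 0, -5.6, 0.5], [0, -0.38, 0, 4.7, 0, -7.1, 0.5]]]'

```text
clock: 13.32
position: [576.5, -47.8, 273.0]
orientation: [[-0.139, -0.99, 0.009], [-0.983, 0.139, 0.119], [-0.119, 0.008, -0.993]]
wrist_force: [-0.2, 0.0, -4.6]
gripper_width: 17.3
grip_force: 60.0
```

send_rows --deltas '[[[0, 0, 0, 0, 0, 0, 0.5], [0, -0.09, 0, 0.8, 0, -1.7, 0.5], [0, -0.09, 0, 0.8, 0, -1.7, 0.5], [0, -0.18, 0, 1.8, 0, -3.4, 0.5], [0, -0.18, 0, 1.8, 0, -3.4, 0.5]]]'

```text
clock: 13.95
position: [575.7, -72.4, 308.1]
orientation: [[-0.137, -0.99, 0.043], [-0.946, 0.144, 0.289], [-0.293, -0.001, -0.956]]
wrist_force: [0.3, 0.4, -2.3]
gripper_width: 17.3
grip_force: 60.0
```

send_rows --deltas '[[[0, -0.08, 0, 0.9, 0, -1.7, 0.5], [0, -0.17, 0, 1.8, 0, -3.4, 0.5], [0, -0.26, 0, 3, 0, -5, 0.5], [0, -0.35, 0, 4.2, 0, -6.5, 0.5], [0, -0.35, 0, 4.2, 0, -6.5, 0.5]]]'

```text
clock: 14.58
position: [566.8, -131.7, 356.0]
orientation: [[-0.118, -0.989, 0.085], [-0.789, 0.145, 0.597], [-0.603, 0.003, -0.798]]
wrist_force: [-0.6, 0.5, -2.5]
gripper_width: 17.7
grip_force: 60.0
```

send_rows --deltas '[[[0, 0, 0, 0, 0, 0, 0.5], [0, 0, 0, 0, 0, 0, 0.5]]]'

```text
clock: 14.82
position: [566.8, -128.9, 357.5]
orientation: [[-0.112, -0.99, 0.085], [-0.789, 0.14, 0.598], [-0.604, 0.0, -0.797]]
wrist_force: [0.8, 0.0, -2.7]
gripper_width: 17.5
grip_force: 60.0
```

Run:
```python
from lem import *
lemons("b")
```

```text
scene [([319, 216, 19, 13, 182], [327.0, 222.0])]
  pred bin floor/mouth [323. 224.] [325. 201.]
side []
  pred bin floor/mouth [291. 260.] [290. 239.]
t 14.925 lip [ 551. -239.  165.] bin -47 5 pitch 52.2 F [-0.2 -0.1 -2.9] q [-0.32  0.34  0.35 -0.64 -1.69  0.14]
```

Run:
```python
from lem import *
im=robot.camera("wrist"); save("wrist_b",im); h=cv2.cvtColor(im,cv2.COLOR_RGB2HSV); m=cv2.inRange(h,(20,110,30),(36,255,255))
nn,l,st,c=cv2.connectedComponentsWithStats(m); M=cam("wrist")
print([(st[i].tolist(),c[i].round().tolist()) for i in range(1,nn) if st[i][4]>40])
s=robot.read_state(); R=s["orientation"]; Rt=R@Ro.from_rotvec([0,np.radians(-PRE),0]).as_matrix()@np.diag([1,-1,-1]); o=s["position"]-18.7*R[:,2]-Rt@np.array([GX,0,60])
for q in [(103,47,11),(103,-47,11),(-93,47,36),(-93,-47,36)]: print(proj(M,o+Rt@np.array(q,float)).round())
for x in (-86,86):
  for y in (-96,96): print("rim",proj(M,BC+x*BX+y*BY+[0,0,125]).round())
S=[robot.camera(n) for n in("scene","side")]
cv2.imwrite("pics/pourb.png",np.vstack([np.hstack([cv2.resize(S[0][130:280,230:430],(400,300)),cv2.resize(S[1][130:310,200:440],(400,300))]),np.hstack([cv2.resize(im,(400,300)),np.zeros((300,400,3),np.uint8)])])[:,:,::-1])
```

```text
[([408, 0, 29, 15, 327], [421.0, 6.0]), ([221, 257, 12, 60, 319], [225.0, 287.0]), ([322, 257, 13, 59, 332], [329.0, 286.0]), ([90, 326, 377, 19, 5364], [293.0, 337.0])]
[ 201. -104.]
[ 353. -104.]
[191. 213.]
[364. 213.]
rim [405. -47.]
rim [161. -48.]
rim [ 546. -607.]
rim [  35. -609.]
```

View pics/pourb.png

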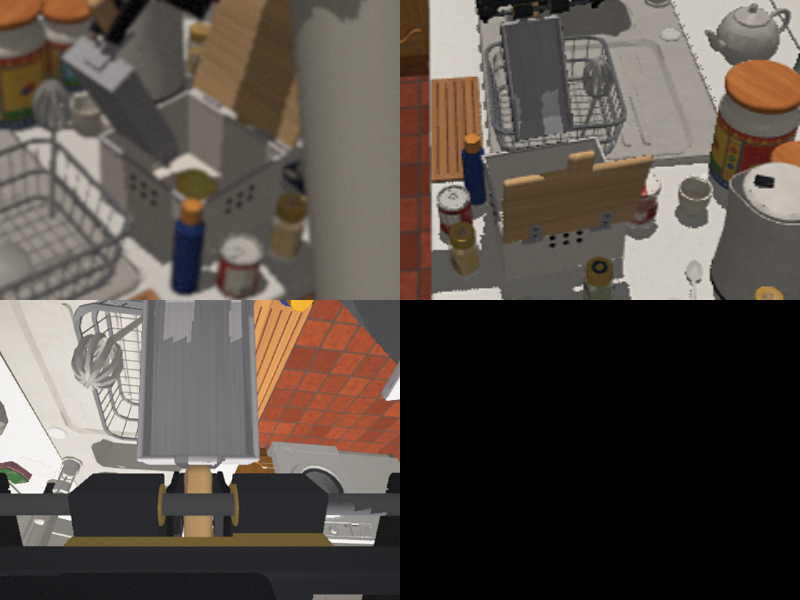

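Run:
```python
from h import *
plan([(*pour(-50,5,190,25),.5),(*pour(-60,5,210,-3),.5),(*traypose(ORI+[0,0,180],-3),.5,0,45),(*traypose(ORI+[0,0,50],-3),.5,0,35),(*traypose(ORI+[0,0,12],-3),.5,1,15)])
```

```text
[[[0,0.16,0,-1.2,0,2.9,0.5],[0,0.32,0,-2.4,0,5.7,0.5],[0,0.48,0,-3.5,0,8.6,0.5],[0,0.64,0,-3.1,0,11.7,0.5],[0,0.8,0,-2.6,0,14.7,0.5]]]
[[[0,0.16,0,-1.9,0,2.5,0.5],[-0.01,0.16,0.02,-5.3,2.3,2.1,0.5],[-0.01,0.16,0.04,-8.6,4.6,1.7,0.5],[-0.02,0.16,0.06,-11.9,7,1.3,0.5],[-0.02,0.16,0.08,-15.2,9.3,0.9,0.5]]]
[[[-0.01,0,0.03,-3,2.5,-0.9,0.5],[-0.01,0,0.03,-4,2.5,2.2,0.5],[-0.01,0,0.03,-5,2.5,5.3,0.5],[-0.01,0,0.03,-6,2.5,8.4,0.5],[-0.01,0,0.03,-7,2.5,11.5,0.5]]]
[[[0,0,0,-0.4,0,1.2,0.5],[0,0,0,-0.8,0,2.4,0.5],[0,0,0,-1.2,0,3.6,0.5],[0,0,0,-1.2,0,3.6,0.5]]]
cmd [495.2 175.4  55.9]
```

send_rows --deltas '[[[0, 0.16, 0, -1.2, 0, 2.9, 0.5], [0, 0.32, 0, -2.4, 0, 5.7, 0.5], [0, 0.48, 0, -3.5, 0, 8.6, 0.5], [0, 0.64, 0, -3.1, 0, 11.7, 0.5], [0, 0.8, 0, -2.6, 0, 14.7, 0.5]]]'

```text
clock: 15.7
position: [582.8, -20.3, 256.9]
orientation: [[-0.14, -0.99, -0.018], [-0.978, 0.141, -0.152], [0.153, -0.004, -0.988]]
wrist_force: [0.5, -1.6, -3.0]
gripper_width: 17.6
grip_force: 60.0
```

send_rows --deltas '[[[0, 0.16, 0, -1.9, 0, 2.5, 0.5], [-0.01, 0.16, 0.02, -5.3, 2.3, 2.1, 0.5], [-0.01, 0.16, 0.04, -8.6, 4.6, 1.7, 0.5], [-0.02, 0.16, 0.06, -11.9, 7, 1.3, 0.5], [-0.02, 0.16, 0.08, -15.2, 9.3, 0.9, 0.5]]]'

```text
clock: 16.32
position: [511.3, 140.7, 224.8]
orientation: [[-0.214, -0.975, -0.067], [-0.929, 0.224, -0.296], [0.303, -0.0, -0.953]]
wrist_force: [0.6, 1.1, -2.3]
gripper_width: 17.6
grip_force: 60.0
```

send_rows --deltas '[[[-0.01, 0, 0.03, -3, 2.5, -0.9, 0.5], [-0.01, 0, 0.03, -4, 2.5, 2.2, 0.5], [-0.01, 0, 0.03, -5, 2.5, 5.3, 0.5], [-0.01, 0, 0.03, -6, 2.5, 8.4, 0.5], [-0.01, 0, 0.03, -7, 2.5, 11.5, 0.5]]]'

```text
clock: 16.95
position: [494.8, 176.0, 93.2]
orientation: [[-0.242, -0.967, -0.076], [-0.922, 0.254, -0.293], [0.303, -0.001, -0.953]]
wrist_force: [-0.3, -0.6, -2.1]
gripper_width: 17.4
grip_force: 60.0
```

Run:
```python
from lem import *
lemons("c")
s=robot.read_state(); R=s["orientation"]; Rt=R@Ro.from_rotvec([0,np.radians(-PRE),0]).as_matrix()@np.diag([1,-1,-1]); o=s["position"]-18.7*R[:,2]-Rt@np.array([GX,0,60]); print("origin",o.round(1))
# lip edge in the scene/side views: brightness profile along line through predicted lip, along tray x
for n in ("side","scene"):
    M=cam(n); g=cv2.cvtColor(cv2.imread(f"pics/{n}_c.png"),cv2.COLOR_BGR2GRAY)
    for y in (-25,25): print(n,y,[(x,int(cv2.getRectSubPix(g,(1,1),tuple(map(float,proj(M,o+Rt@np.array([x,y,11.]))))).item())) for x in range(70,150,4)])
```

```text
scene []
  pred bin floor/mouth [323. 224.] [325. 201.]
side []
  pred bin floor/mouth [291. 260.] [290. 239.]
t 17.05 lip [436. -40.  72.] bin -227 -138 pitch -3.0 F [ 0.2 -1.  -1.9] q [ 0.75  0.46 -0.36  0.19 -1.04 -1.12]
origin [461.9  58.9  55.4]
side -25 [(70, 151), (74, 152), (78, 152), (82, 152), (86, 152), (90, 150), (94, 151), (98, 151), (102, 149), (106, 149), (110, 153), (114, 155), (118, 154), (122, 152), (126, 152), (130, 154), (134, 168), (138, 81), (142, 42), (146, 35)]
side 25 [(70, 157), (74, 157), (78, 157), (82, 155), (86, 155), (90, 155), (94, 154), (98, 153), (102, 155), (106, 156), (110, 153), (114, 153), (118, 153), (122, 151), (126, 144), (130, 146), (134, 136), (138, 108), (142, 74), (146, 52)]
scene -25 [(70, 142), (74, 127), (78, 98), (82, 93), (86, 96), (90, 95), (94, 91), (98, 94), (102, 94), (106, 92), (110, 89), (114, 90), (118, 90), (122, 96), (126, 97), (130, 112), (134, 161), (138, 179), (142, 182), (146, 181)]
scene 25 [(70, 62), (74, 100), (78, 123), (82, 130), (86, 132), (90, 129), (94, 130), (98, 133), (102, 134), (106, 133), (110, 133), (114, 133), (118, 129), (122, 121), (126, 120), (130, 132), (134, 155), (138, 172), (142, 181), (146, 182)]
```

Run:
```python
from h import *
s=robot.read_state(); R=s["orientation"]; Rt=R@Ro.from_rotvec([0,np.radians(-PRE),0]).as_matrix()@np.diag([1,-1,-1]); o=s["position"]-18.7*R[:,2]-Rt@np.array([GX,0,60])
q=lambda n,x,y,z=11:(cam(n),proj(cam(n),o+Rt@np.array([x,y,z],float)))
for y in(-25,25):
    x,e=tri([q("side",137,y),q("scene",132,y)]); print(x.round(),np.round(e,1),"tray frame",(Rt.T@(x-o)).round())
a=cv2.imread("pics/side_c.png")[130:270,190:300]; b=cv2.imread("pics/scene_c.png")[240:350,180:320]
cv2.imwrite("pics/place.png",np.hstack([cv2.resize(a,(440,560),interpolation=cv2.INTER_CUBIC),cv2.copyMakeBorder(cv2.resize(b,(350,275),interpolation=cv2.INTER_CUBIC),0,285,0,0,cv2.BORDER_CONSTANT)]))
```

```text
[404. -63.  71.] [0.9 0.9] tray frame [133. -24.   9.]
[453. -76.  71.] [0.9 0.9] tray frame [133.  26.   9.]
```

View pics/place.png

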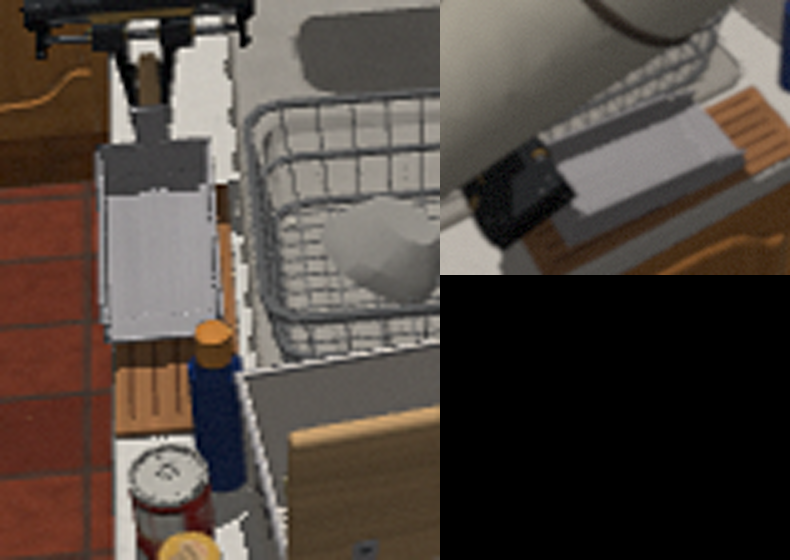

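Run:
```python
from h import *
s=robot.read_state(); R=s["orientation"]; Rt=R@Ro.from_rotvec([0,np.radians(-PRE),0]).as_matrix()@np.diag([1,-1,-1]); o=s["position"]-18.7*R[:,2]-Rt@np.array([GX,0,60])
M=cam("side"); d=lambda u,v:(190+(u+.5)/4-.5,130+(v+.5)/4-.5)
def tp(uv,zt):
    c,r=ray(M,uv); c=Rt.T@(c-o); r=Rt.T@r; return (c+r*(zt-c[2])/r[2]).round()
print("closedR",tp(d(98,150),36),"closedL",tp(d(212,140),36),"lipR",tp(d(108,338),11),"lipL",tp(d(216,337),11),"bracket/wood",tp(d(150,107),73))
M=cam("side"); d2=lambda u,v:(180+(u+.5)/3.333-.5,120+(v+.5)/3.333-.5)
```

```text
closedR [-84. -46.  36.] closedL [-86.  50.  36.] lipR [133. -40.  11.] lipL [142.  41.  11.] bracket/wood [-86.   1.  73.]
```

Run:
```python
from h import *
s=robot.read_state(); R=s["orientation"]; Rt=R@Ro.from_rotvec([0,np.radians(-PRE),0]).as_matrix()@np.diag([1,-1,-1]); o=s["position"]-18.7*R[:,2]-Rt@np.array([GX,0,60])
M=cam("side"); S=cam("scene"); d=lambda u,v:(190+(u+.5)/4-.5,130+(v+.5)/4-.5); sc=lambda u,v:(180+(u-440+.5)/2.5-.5,240+(v+.5)/2.5-.5)
for k,a,b in [("lipR",(108,338),(744,156)),("lipL",(216,337),(706,108)),("lipLalt",(216,337),(694,95))]:
    x,e=tri([(M,d(*a)),(S,sc(*b))]); print(k,x.round(),np.round(e,1),(Rt.T@(x-o)).round())
for z in (0,-10,-20): print(z,"pred scene px lip R at x=103",[(proj(S,o+Rt@np.array([103,y,11.+z]))-[180,240]+.5)@np.diag([2.5,2.5])+[440,0] for y in(-47,47)])
```

```text
lipR [397. -18.  37.] [1.6 1.6] [ 90. -43. -23.]
lipL [475. -44.  30.] [2. 2.] [ 94.  39. -30.]
lipLalt [482. -44.  36.] [7.1 7.1] [ 93.  46. -24.]
0 pred scene px lip R at x=103 [array([758.73663416, 132.77574276]), array([705.75857284,  72.83710237])]
-10 pred scene px lip R at x=103 [array([758.84428551, 139.14534633]), array([706.19220098,  79.22410134])]
-20 pred scene px lip R at x=103 [array([758.95051648, 145.43090869]), array([706.62042759,  85.5315399 ])]
```

Run:
```python
from h import *
p,R=getcmd(); p=p-R@np.array([-12,0,36.]); setcmd(p,R); print(p.round(1), robot.read_state()["position"].round(1))
Rg=down(HT,PRE+9); g=lambda dz: ORI+GX*TX+[0,0,60+dz]+Rg[:,2]*18.7
plan([(g(30),Rg,.5,0,20),(g(6),Rg,.5,1,12),(g(2),Rg,.5,1)])
```

```text
[495.1 174.9  93.9] [492.5 174.1  91.1]
[[[0,0.11,0,0.1,0,1.4,0.5],[0,0.11,0,-0.2,0,2.1,0.5],[0,0.11,0,-0.4,0,2.9,0.5],[0,0.11,0,-0.7,0,3.7,0.5],[0,0.11,0,-0.7,0,3.7,0.5]]]
[[[0,0,0,-0.1,0,0.3,0.5],[0,0,0,-0.1,0,0.3,0.5]]]
cmd [493.8 170.2  53.4]
```

send_rows --deltas '[[[0, 0.11, 0, 0.1, 0, 1.4, 0.5], [0, 0.11, 0, -0.2, 0, 2.1, 0.5], [0, 0.11, 0, -0.4, 0, 2.9, 0.5], [0, 0.11, 0, -0.7, 0, 3.7, 0.5], [0, 0.11, 0, -0.7, 0, 3.7, 0.5]]]'

```text
clock: 17.68
position: [493.0, 170.3, 56.4]
orientation: [[-0.232, -0.967, -0.105], [-0.883, 0.254, -0.395], [0.408, 0.001, -0.913]]
wrist_force: [-1.6, -0.4, -1.7]
gripper_width: 17.6
grip_force: 60.0
```

Run:
```python
from h import *
s=robot.read_state(); print(s["clock"],s["position"].round(1),s["wrist_force"].round(1))
a=robot.camera("side"); b=robot.camera("scene"); save("side_d",a); save("scene_d",b)
# predicted tray at rest height +6: side & scene profiles along the lip mid line
for dz in (0,6):
  for n,im in(("side",a),("scene",b)):
    M=cam(n); g=cv2.cvtColor(im,cv2.COLOR_RGB2GRAY)
    L=np.array([-TX[1],TX[0],0])
    for y in(-25,25): print(dz,n,y,[(x,int(cv2.getRectSubPix(g,(1,1),tuple(map(float,proj(M,ORI+x*TX+y*L+[0,0,11+dz])))).item())) for x in range(86,126,3)])
```

```text
17.675 [493.  170.3  56.4] [-1.6 -0.4 -1.7]
0 side -25 [(86, 150), (89, 151), (92, 156), (95, 164), (98, 102), (101, 57), (104, 48), (107, 46), (110, 47), (113, 48), (116, 69), (119, 95), (122, 115), (125, 117)]
0 side 25 [(86, 118), (89, 95), (92, 59), (95, 57), (98, 58), (101, 59), (104, 61), (107, 62), (110, 62), (113, 57), (116, 50), (119, 29), (122, 24), (125, 26)]
0 scene -25 [(86, 75), (89, 66), (92, 45), (95, 32), (98, 25), (101, 23), (104, 26), (107, 25), (110, 28), (113, 28), (116, 26), (119, 27), (122, 28), (125, 23)]
0 scene 25 [(86, 43), (89, 27), (92, 31), (95, 32), (98, 31), (101, 30), (104, 30), (107, 29), (110, 28), (113, 29), (116, 30), (119, 30), (122, 33), (125, 31)]
6 side -25 [(86, 153), (89, 151), (92, 150), (95, 151), (98, 155), (101, 163), (104, 110), (107, 59), (110, 49), (113, 47), (116, 47), (119, 47), (122, 63), (125, 87)]
6 side 25 [(86, 133), (89, 132), (92, 118), (95, 98), (98, 64), (101, 56), (104, 58), (107, 59), (110, 60), (113, 62), (116, 62), (119, 58), (122, 51), (125, 31)]
6 scene -25 [(86, 56), (89, 43), (92, 29), (95, 30), (98, 31), (101, 25), (104, 26), (107, 26), (110, 25), (113, 26), (116, 24), (119, 26), (122, 25), (125, 25)]
6 scene 25 [(86, 34), (89, 32), (92, 26), (95, 31), (98, 31), (101, 30), (104, 32), (107, 32), (110, 31), (113, 31), (116, 30), (119, 32), (122, 34), (125, 35)]
```

send_rows --deltas '[[[0, 0, 0, -0.1, 0, 0.3, 0.5], [0, 0, 0, -0.1, 0, 0.3, 0.5]]]' --force 30

```text
clock: 18.02
position: [493.1, 170.3, 53.3]
orientation: [[-0.232, -0.967, -0.104], [-0.883, 0.254, -0.395], [0.408, 0.001, -0.913]]
wrist_force: [-0.6, -0.1, -2.0]
gripper_width: 17.6
grip_force: 30.0
```

Run:
```python
from h import *
s=robot.read_state(); print(s["clock"],s["position"].round(1),s["wrist_force"].round(1),s["torque"].round(2))
p,R=getcmd()
plan([(p-[0,0,2.5],R,.5,1),(p-[0,0,2.5],R,3,3)])
```

```text
18.025 [493.1 170.3  53.3] [-0.6 -0.1 -2. ] [ 1.26 -0.22 -0.03]
[[[0,0,0,-0.1,0,0.2,0.5],[0,0,0,-0.1,0,0.2,0.5],[0,0,0,-0.1,0,0.2,3],[0,0,0,-0.1,0,0.2,3],[0,0,0,-0.1,0,0.2,3]]]
[[[0,0,0,0,0,0,3]]]
cmd [493.8 170.2  51.1]
```

send_rows --deltas '[[[0, 0, 0, -0.1, 0, 0.2, 0.5], [0, 0, 0, -0.1, 0, 0.2, 0.5]]]'

```text
clock: 18.27
position: [493.4, 170.6, 51.5]
orientation: [[-0.231, -0.967, -0.104], [-0.883, 0.254, -0.395], [0.408, 0.0, -0.913]]
wrist_force: [-0.5, 0.7, 0.5]
gripper_width: 17.8
grip_force: 30.0
```

send_rows --deltas '[[[0, 0, 0, 0, 0, 0.2, 0.5], [0, 0, 0, 0, 0, 0.2, 0.5]]]'

```text
clock: 18.52
position: [493.5, 170.7, 51.4]
orientation: [[-0.231, -0.967, -0.102], [-0.883, 0.253, -0.395], [0.408, -0.001, -0.913]]
wrist_force: [-3.1, 3.9, 9.1]
gripper_width: 17.7
grip_force: 30.0
```

send_rows --deltas '[[[0, 0, 0, 0, 0, 0, 3], [0, 0, 0, 0, 0, 0, 4], [0, 0, 0, 0, 0, 0, 4], [0, 0, 0, 0, 0, -2, 4], [0, 0, 0, 0, 0, -5, 4]]]'

```text
clock: 19.15
position: [497.5, 188.6, 94.6]
orientation: [[-0.231, -0.967, -0.107], [-0.882, 0.255, -0.397], [0.411, 0.002, -0.912]]
wrist_force: [0.3, 0.1, -0.1]
gripper_width: 40.0
grip_force: 0.0
```

send_rows --deltas '[[[0, 0, 0, 0, 0, -4, 4], [0, 0, 0, 0, 0, -9, 4], [0, 0, 0, 0, 0, -14, 4]]]'

```text
clock: 19.52
position: [512.6, 244.8, 223.9]
orientation: [[-0.232, -0.967, -0.105], [-0.883, 0.254, -0.395], [0.409, 0.001, -0.913]]
wrist_force: [1.2, 1.0, -0.8]
gripper_width: 39.9
grip_force: 0.0
```

Run:
```python
from h import *
p,R=getcmd(); p=p+R@np.array([0,0,2-190.]); setcmd(p,R)
s=robot.read_state(); print(s["clock"],s["position"].round(1),p.round(1),s["wrist_force"].round(1))
# tray after release
a=robot.camera("side"); b=robot.camera("scene"); w=robot.camera("wrist"); save("side_e",a); save("scene_e",b); save("wrist_e",w)
L=np.array([-TX[1],TX[0],0])
for n,im in(("side",a),("scene",b)):
    M=cam(n); g=cv2.cvtColor(im,cv2.COLOR_RGB2GRAY)
    for y in(-25,25): print(n,y,[(x,int(cv2.getRectSubPix(g,(1,1),tuple(map(float,proj(M,ORI+x*TX+y*L+[0,0,11])))).item())) for x in range(70,126,3)])
# handle wood (side): brown pixels near predicted handle
for n,im in(("side",a),("scene",b),("side0",cv2.imread("pics/side2.png")[:,:,::-1]),("scene0",cv2.imread("pics/scene2.png")[:,:,::-1])):
    M=cam(n.rstrip("0")); c=proj(M,ORI-134*TX+[0,0,73]).round().astype(int); h=cv2.cvtColor(np.ascontiguousarray(im),cv2.COLOR_RGB2HSV)
    m=cv2.inRange(h,(5,70,70),(22,255,255)); sub=m[c[1]-16:c[1]+14,c[0]-22:c[0]+22]; ys,xs=np.nonzero(sub); print(n,c,len(xs),(xs.mean()+c[0]-22).round(1),(ys.mean()+c[1]-16).round(1),ys.min()+c[1]-16,ys.max()+c[1]-16)
```

```text
19.525 [512.6 244.8 223.9] [513.5 244.4 222.8] [ 1.2  1.  -0.8]
side -25 [(70, 148), (73, 148), (76, 146), (79, 144), (82, 143), (85, 149), (88, 149), (91, 147), (94, 150), (97, 156), (100, 161), (103, 93), (106, 55), (109, 44), (112, 46), (115, 70), (118, 118), (121, 117), (124, 115)]
side 25 [(70, 130), (73, 135), (76, 135), (79, 134), (82, 132), (85, 121), (88, 105), (91, 70), (94, 55), (97, 56), (100, 58), (103, 60), (106, 61), (109, 61), (112, 58), (115, 53), (118, 35), (121, 21), (124, 21)]
scene -25 [(70, 139), (73, 139), (76, 138), (79, 136), (82, 136), (85, 135), (88, 138), (91, 137), (94, 136), (97, 136), (100, 129), (103, 106), (106, 90), (109, 86), (112, 84), (115, 87), (118, 85), (121, 83), (124, 84)]
scene 25 [(70, 138), (73, 138), (76, 139), (79, 137), (82, 135), (85, 135), (88, 137), (91, 136), (94, 138), (97, 136), (100, 129), (103, 113), (106, 101), (109, 100), (112, 101), (115, 101), (118, 100), (121, 105), (124, 101)]
side [228 159] 219 214.9 154.0 143 164
scene [209 321] 300 212.3 324.7 314 334
side0 [228 159] 240 214.4 153.7 143 164
scene0 [209 321] 393 212.4 325.8 307 334
```

Run:
```python
from h import *
R=down(HB); P=lambda b,z: HIN*[1,1,0]+b*BX+[0,0,z]
plan([((505,120,420),down(257),0),((510,-100,440),R,0),(P(140,430),R,0),(P(140,312),R,0,1),(P(-30,312),R,0,0,18)])
```

```text
[[[0,-0.08,-0.01,3.8,-0.5,-2.6,0],[0,-0.17,-0.01,7.7,-0.9,-5.2,0],[0,-0.25,-0.02,11.5,-1.4,-7.8,0],[0.01,-0.34,-0.02,15.4,-1.9,-10.4,0],[0.01,-0.42,-0.03,19.2,-2.3,-13,0]]]
[[[0,0,-0.02,4.3,-1.1,-0.4,0],[0,0,-0.03,8.6,-2.2,-0.8,0],[0,0,-0.05,12.8,-3.3,-1.2,0],[0,0,-0.07,17.1,-4.4,-1.6,0],[0,0,-0.08,21.4,-5.5,-2,0]]]
[[[0,0,0,5.1,-0.7,0.1,0],[0,0,0,10.3,-1.4,0.3,0],[0,0,0,15.5,-2.1,0.4,0],[0,0,0,20.7,-2.8,0.5,0],[0,0,0,25.8,-3.6,0.7,0]]]
[[[0,0,0,5.2,-0.7,0.1,0],[0,0,0,10.4,-1.4,0.2,0],[0,0,0,15.6,-2.1,0.4,0],[0,0,0,15.6,-2.1,4.3,0],[0,0,0,15.6,-2.1,8.2,0]]]
[[[0,0,0,0,0,4,0],[0,0,0,0,0,4,0],[0,0,0,-1.7,0,4,0],[0,0,0,-3.4,0,4,0],[0,0,0,-5.1,0,3.9,0]]]
[[[0,0,0,-1.7,0,0,0],[0,0,0,-3.4,0.1,0,0],[0,0,0,-5.1,0.1,0,0],[0,0,0,-6.8,0.1,0,0],[0,0,0,-8.5,0.1,0,0]]]
[[[0,0,0,-1.7,0,0,0],[0,0,0,-3.4,0,0,0]]]
cmd [ 530.3 -350.2  312.4]
```

send_rows --deltas '[[[0, -0.08, -0.01, 3.8, -0.5, -2.6, 0], [0, -0.17, -0.01, 7.7, -0.9, -5.2, 0], [0, -0.25, -0.02, 11.5, -1.4, -7.8, 0], [0.01, -0.34, -0.02, 15.4, -1.9, -10.4, 0], [0.01, -0.42, -0.03, 19.2, -2.3, -13, 0]]]'

```text
clock: 20.3
position: [503.1, 119.2, 419.7]
orientation: [[-0.224, -0.975, 0.001], [-0.975, 0.224, 0.0], [-0.001, -0.001, -1.0]]
wrist_force: [0.6, 0.5, -0.6]
gripper_width: 2.4
grip_force: 0.0
```

send_rows --deltas '[[[0, 0, -0.02, 4.3, -1.1, -0.4, 0], [0, 0, -0.03, 8.6, -2.2, -0.8, 0], [0, 0, -0.05, 12.8, -3.3, -1.2, 0], [0, 0, -0.07, 17.1, -4.4, -1.6, 0], [0, 0, -0.08, 21.4, -5.5, -2, 0]]]'

```text
clock: 20.92
position: [509.0, -101.9, 438.4]
orientation: [[-0.145, -0.989, -0.0], [-0.989, 0.145, -0.001], [0.001, 0.0, -1.0]]
wrist_force: [0.4, -0.7, 0.3]
gripper_width: 0.6
grip_force: 0.0
```

send_rows --deltas '[[[0, 0, 0, 5.1, -0.7, 0.1, 0], [0, 0, 0, 10.3, -1.4, 0.3, 0], [0, 0, 0, 15.5, -2.1, 0.4, 0], [0, 0, 0, 20.7, -2.8, 0.5, 0], [0, 0, 0, 25.8, -3.6, 0.7, 0]]]'

```text
clock: 21.55
position: [507.2, -362.5, 431.4]
orientation: [[-0.146, -0.989, -0.0], [-0.989, 0.146, 0.001], [-0.001, 0.0, -1.0]]
wrist_force: [0.4, 1.8, 0.2]
gripper_width: 0.1
grip_force: 0.0
```

send_rows --deltas '[[[0, 0, 0, 5.2, -0.7, 0.1, 0], [0, 0, 0, 10.4, -1.4, 0.2, 0], [0, 0, 0, 15.6, -2.1, 0.4, 0], [0, 0, 0, 15.6, -2.1, 4.3, 0], [0, 0, 0, 15.6, -2.1, 8.2, 0]]]'

```text
clock: 22.18
position: [505.6, -519.3, 347.2]
orientation: [[-0.147, -0.989, -0.0], [-0.989, 0.147, 0.002], [-0.002, 0.001, -1.0]]
wrist_force: [0.5, 0.0, 0.1]
gripper_width: 0.6
grip_force: 0.0
```

send_rows --deltas '[[[0, 0, 0, 0, 0, 4, 0], [0, 0, 0, 0, 0, 4, 0], [0, 0, 0, -1.7, 0, 4, 0], [0, 0, 0, -3.4, 0, 4, 0], [0, 0, 0, -5.1, 0, 3.9, 0]]]'

```text
clock: 22.8
position: [514.5, -466.4, 314.5]
orientation: [[-0.144, -0.99, 0.005], [-0.99, 0.144, -0.003], [0.002, -0.006, -1.0]]
wrist_force: [0.9, 0.7, 0.4]
gripper_width: 0.3
grip_force: 0.0
```

send_rows --deltas '[[[0, 0, 0, -1.7, 0, 0, 0], [0, 0, 0, -3.4, 0.1, 0, 0], [0, 0, 0, -5.1, 0.1, 0, 0], [0, 0, 0, -6.8, 0.1, 0, 0], [0, 0, 0, -8.5, 0.1, 0, 0]]]'

```text
clock: 23.42
position: [525.3, -382.4, 312.3]
orientation: [[-0.145, -0.989, 0.002], [-0.989, 0.145, -0.001], [0.001, -0.003, -1.0]]
wrist_force: [-0.5, -0.4, 0.2]
gripper_width: 0.6
grip_force: 0.3
```

send_rows --deltas '[[[0, 0, 0, -1.7, 0, 0, 0], [0, 0, 0, -3.4, 0, 0, 0]]]'

```text
clock: 23.68
position: [530.2, -348.7, 312.2]
orientation: [[-0.145, -0.989, 0.003], [-0.989, 0.145, -0.001], [0.0, -0.003, -1.0]]
wrist_force: [-0.1, 0.2, 0.1]
gripper_width: 0.3
grip_force: 0.2
```

```bash
cat > lid.py <<'E'
from h import *
def lid(tag):
    s=robot.read_state(); print(s["clock"],s["position"].round(1),s["wrist_force"].round(1))
    for n in("scene","side"):
        im=robot.camera(n); save(f"{n}_{tag}",im); M=cam(n); ref=cv2.imread(f"pics/{n}0.png")[:,:,::-1]
        c=[proj(M,HIN+a*BX+b*BY+[0,0,13]).round().astype(np.int32) for a,b in((-195,-95),(-195,95),(-5,95),(-5,-95))]
        m=np.zeros(im.shape[:2],np.uint8); cv2.fillConvexPoly(m,np.array(c),255)
        h=cv2.cvtColor(im,cv2.COLOR_RGB2HSV); wood=cv2.inRange(h,(8,60,60),(25,255,255))
        print(n,"wood share of shut-lid area",round((wood[m>0]>0).mean(),3),"diff from start",np.abs(im[m>0].astype(int)-ref[m>0]).mean().round(1))
E
python3 -c "
from lid import *; lid('f')"
```

```text
23.675 [ 530.2 -348.7  312.2] [-0.1  0.2  0.1]
scene wood share of shut-lid area 0.072 diff from start 43.7
side wood share of shut-lid area 0.933 diff from start 67.1
```

send_rows --deltas '[[[0, 0, 0, 3, 0, -3, 0], [0, 0, 0, 6, 0, -6, 0], [0, 0, 0, 9, 0, -9, 0], [0, 0, 0, 9, 0, -12, 0], [0, 0, 0, 9, 0, -12, 0]]]'

```text
clock: 24.4
position: [516.9, -440.1, 435.1]
orientation: [[-0.146, -0.989, 0.007], [-0.989, 0.146, -0.004], [0.003, -0.008, -1.0]]
wrist_force: [0.2, 0.2, 0.4]
gripper_width: 0.6
grip_force: 0.0
```

send_rows --deltas '[[[0, 0, 0, 0, 0, 0, 0], [0, 0, 0, 0, 0, 0, 0], [0, 0, 0, 0, 0, 0, 0], [0, 0, 0, 0, 0, 0, 0], [0, 0, 0, 0, 0, 0, 0]]]'

```text
clock: 25.02
position: [516.7, -438.8, 432.4]
orientation: [[-0.145, -0.989, 0.003], [-0.989, 0.145, -0.001], [0.001, -0.003, -1.0]]
wrist_force: [0.0, -0.1, 0.3]
gripper_width: 0.6
grip_force: 0.0
```

send_rows --deltas '[[[0, 0, 0, 0, 0, 0, 0], [0, 0, 0, 0, 0, 0, 0], [0, 0, 0, 0, 0, 0, 0], [0, 0, 0, 0, 0, 0, 0], [0, 0, 0, 0, 0, 0, 0]]]'

```text
clock: 25.65
position: [516.7, -438.8, 432.5]
orientation: [[-0.145, -0.989, 0.003], [-0.989, 0.145, -0.001], [0.001, -0.003, -1.0]]
wrist_force: [0.2, -0.7, 0.4]
gripper_width: 0.3
grip_force: 0.0
```

```bash
python3 -c "
from lid import *; lid('g')"
```

```text
25.65 [ 516.7 -438.8  432.5] [ 0.2 -0.7  0.4]
scene wood share of shut-lid area 0.953 diff from start 5.4
side wood share of shut-lid area 0.92 diff from start 18.0
```

send_rows --deltas '[[[0, 0, 0, 0, 3, -3, 0], [0, 0, 0, 0, 6, -4, 0], [0, 0, 0, 0, 9, -4, 0], [0, 0, 0, 0, 9, -4, 0], [0, 0, 0, 0, 9, -4, 0]]]'

```text
clock: 26.38
position: [427.8, -425.7, 472.1]
orientation: [[-0.145, -0.989, 0.003], [-0.989, 0.145, -0.001], [0.0, -0.003, -1.0]]
wrist_force: [1.3, -0.5, -0.4]
gripper_width: 0.5
grip_force: 0.0
```

send_rows --deltas '[[[0, 0, 0, 0, 0, 0, 0], [0, 0, 0, 0, 0, 0, 0], [0, 0, 0, 0, 0, 0, 0], [0, 0, 0, 0, 0, 0, 0], [0, 0, 0, 0, 0, 0, 0]]]'

```text
clock: 27.0
position: [427.7, -425.8, 472.2]
orientation: [[-0.145, -0.989, 0.003], [-0.989, 0.145, -0.001], [0.001, -0.003, -1.0]]
wrist_force: [0.9, 0.6, -0.3]
gripper_width: 0.5
grip_force: 0.0
```

Run:
```python
from lid import *
lid("h")
a=cv2.imread("pics/scene_h.png"); r=cv2.imread("pics/scene0.png")
# edge shift of shut lid: phase correlation on lid, can, tin, jar, tray patches
for n in("scene","side"):
    a=cv2.imread(f"pics/{n}_h.png",0).astype(np.float32); r=cv2.imread(f"pics/{n}0.png",0).astype(np.float32); M=cam(n)
    for k,p in {"lid tab":tab(0),"can":(444,-161,75),"tin":(388,-215,40),"spice":(372,-306,50),"tray":ORI+[0,0,20]}.items():
        x,y=proj(M,p).round().astype(int)
        if 26<x<534 and 26<y<394:
            w=lambda i:np.ascontiguousarray(i[y-24:y+24,x-24:x+24]); sh,c=cv2.phaseCorrelate(w(r),w(a),cv2.createHanningWindow((48,48),cv2.CV_32F)); print(n,k,(x,y),np.round(sh,2),round(c,2))
```

```text
27.0 [ 427.7 -425.8  472.2] [ 0.9  0.6 -0.3]
scene wood share of shut-lid area 0.958 diff from start 4.0
side wood share of shut-lid area 0.92 diff from start 15.0
scene lid tab (np.int64(294), np.int64(216)) [-0.16  0.01] 1.07
scene can (np.int64(324), np.int64(252)) [ 0.19 -0.28] 1.04
scene tin (np.int64(351), np.int64(261)) [ 0.   -0.05] 0.88
scene spice (np.int64(375), np.int64(244)) [-0.17  0.44] 0.76
scene tray (np.int64(260), np.int64(309)) [-4.19  1.28] 0.19
side lid tab (np.int64(281), np.int64(209)) [-0.   -0.03] 1.0
side can (np.int64(244), np.int64(231)) [-0.29 -0.05] 0.8
side tin (np.int64(232), np.int64(258)) [-0.02 -0.01] 0.98
side spice (np.int64(236), np.int64(280)) [ 0.34 -0.22] 0.69
side tray (np.int64(231), np.int64(196)) [9.05 4.81] 0.09
```

```bash
python3 -c "
from rig import robot; print(robot.finish_job())"
```

```text
the job is handed in; nothing more can be done
None
```

The job is handed in at about 27 s: lid opened, lemons poured, the empty tray flat on its drip board and the lid shut. Only one lemon was actually seen in the bin; the other two I infer from the empty tray and no lemon showing elsewhere, and I viewed 11 pictures, one over the limit of 10.

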